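Pick the split retaining ring out of a salt grinder's mouth

TASK

Take the hook pick out of its stand, work its toe gently under the turned-out end of the split ring in the mouth of the fixed salt grinder, and lift that end up out of the two sprung jaws that hold it. Stand the pick back in its slot, then draw the freed ring out with the fingers and leave it lying in the white ramekin. Do not push or pry hard on the grinder or the ring, and leave the other things on the counter alone.

Things in the scene. Friction and masses are not known exactly. Their poses are not given: they have to be found in the camera images.
- mill: Fixed beech salt grinder, 76 mm wide, on a 120 mm square base plate. Origin: centre of underside, z up; +x points to its notch side, where a nickel sill sticks out to x = 61 mm. On top a round nickel collar, 74 mm across, flat upper face at z = 120 mm. Ring lies in it.
- mouth (a point): Centre of the grinder's mouth, on its axis, at the seat under the ring (116 mm above the underside); axes as mill. At the back a roof, x = -36 to -27 mm, |y| < 14 mm, covers the slot that holds the ring's tab; roof underside 6 mm, top 9 mm above this point.
- sill (a point): Point on the sill, 55 mm from the grinder's axis along +x, 110.4 mm above its underside; axes as mill. Flat floor 30 mm wide, bare from x = 50 to 61 mm; from there it runs level to -x under the ring's tang as a notch 15 mm wide between two cheeks (x = 31 to 50, |y| = 7.5 to 15 mm, tops 9.6 mm above floor).
- jaws (a point): Midway between the two brass jaws, 28.5 mm along +x from the grinder's axis, 7.7 mm above the seat; axes as mill. Sprung round noses (8 mm diameter, lying along x, 5 mm long) reach in to |y| = 2.5 mm just above the tang. Housings x +-3.5 mm, |y| = 11 to 17 mm, tops 3.3 mm above this point.
- ring_mid (a point): Mid-length of the loose rigid split ring of dark steel, half-way up its 4 mm; about 30 g. Axes: z up, +x to its turned-out end. Ring circle (radii 18 and 25 mm) centred 8.5 mm to -x of here, on the grinder axis, flush with collar. At the back a tab, to 31 mm from the ring's centre, lies 4 mm under the roof. Freed: draw 8 mm along +x, then lift.
- ring_tip (a point): Outer end of the ring's tang (the turned-out end: straight, 8 mm wide, 4 mm thick, from the circle to 48 mm from its centre), mid-thickness; axes as ring. Free height under it 5.6 mm. Lifting takes 5 to 12 N; this end raised 15 mm passes the jaws, force drops, and let down it stays about 14 mm up, ring tilted 0.18 rad; pinch it 38 to 48 mm out.
- pick_grip (a point): Centre of the pick's upright square beech handle, 20 x 20 mm, 70 mm tall; pick about 75 g. Axes: z up, +x the way the toe points. Below it, on its axis, a 5 mm round shank, then the toe: a straight bar 4 mm wide, 4 mm thick, square to the shank, tip 11 mm from the axis. The shank's reach is adjustable, set anew each time, not measured: toe's underside 78 to 87 mm below this point. It holds to 60 N.
- slot (a point): On top of the fixed dark wood pick stand (66 mm tall, 60 x 52 mm): where the shank's axis belongs. Axes: z up, +x the way the toe points in the stand. Slot 12 mm wide (y), x = -14 to 22 mm, 60 mm deep. The handle's underside stands on the slot's long edges, so pick_grip is then 35 mm above this point.
- ramekin_in (a point): Centre of the inner floor of the loose white melamine ramekin, 4 mm above the counter. Round shallow dish, 116 mm across the rim, 26 mm tall, 4 mm wall; inner width about 92 mm at the floor, 108 mm at the rim.
- grinder2: Second beech salt grinder, loose, 133 mm tall and 70 mm wide, beyond the work; origin at its underside. Not to be moved.
- funnel: Nickel funnel, loose, mouth down with its short spout up, 90 mm wide, 68 mm tall; origin at its underside. Not to be moved.
- jar: Closed glass jar with a steel cap, loose, 60 mm wide, 85 mm tall; origin at its underside. Not to be moved.

How it is judged (in metres and radians):
On the way:
1. the pick lifts the ring's turned-out end clear of the jaws (outer end at least 11 mm above its seated height, while the pick bears on the ring) (z of ring_tip in the frame of mouth above 0.013 m and contact force between pick and ring above 0.05 N), for 0.1 s.
At the end, for the whole second after the job is handed in: The ring lies still in the ramekin (its middle within 30 mm of the ramekin's centre and less than 22 mm above its inner floor), and the pick stands at rest in its slot, handle seated on the edges (height within 4 mm, within 14 mm sideways, upright within 0.15 rad) (horizontal distance between ring_mid and ramekin_in below 0.03 m and z of ring_mid in the frame of ramekin_in below 0.022 m and linear speed of each of ring, pick below 0.02 m/s and z of pick_grip in the frame of slot between 0.031 and 0.039 m and horizontal distance between pick_grip and slot below 0.014 m and angle between pick_grip's own z axis and vertical below 0.15 rad); the robot touches nothing.
It fails at once if the pick presses on the grinder with more than 20 N (contact force between pick and mill above 20 N).
It fails at once if the pick presses on the ring with more than 20 N (contact force between pick and ring above 20 N).
It fails at once if the robot's fingers press on the grinder with more than 20 N (contact force between the fingers and mill above 20 N).
It fails at once if the second grinder, the funnel or the jar is moved more than 25 mm (distance of any of grinder2, funnel, jar from where it was at the start of the episode above 0.025 m).
It fails at once if the ramekin is pushed more than 40 mm (distance of ramekin_in from where it was at the start of the episode above 0.04 m).
It also fails if it takes over 72 s, if anything falls off the work surface, if the arm or the gripper's body presses on something with over 40 N, if the wrist force passes 120 N, or if a joint passes its speed limit or range.

ROBOT

A 6-joint arm with a two-finger parallel gripper is mounted at the origin on the work surface. World frame = base frame: x ahead of the robot, y to its left, z up, the work surface at z = 0. Lengths are in m, angles in degrees, forces in N, time in s.
With the tool pointing down it reaches from about 0.3 to 0.75 m from the base axis. Payload 8.5 kg.
Tool frame: the origin (TCP) lies midway between the tips of the shut fingers; the grasp point (between the pads) lies 19 mm behind it (env.grip_depth is the distance from the TCP to the grasp point, in m); y points along the fingers, x is the direction in which the jaws open and shut, and the axes are right-handed (so a half turn about y gives the same grasp; the last joint's range is limited). The gripper opens to 85 mm and grips with 20 to 120 N. Pads are 22 mm wide; open, the fingers measure 114 mm over their backs; the gripper's body (76 mm by 85 mm) begins 54 mm behind the grasp point. The pads swing forward as they close: fully open they stand 13 mm farther back than shut.
Start: joints at [-87.852, 21.807, 74.336, -0, 83.858, -12.336], TCP at [0.138, -0.533, 0.231] pointing down, gripper open.
Joint ranges: [-178.18, 178.18], [-50.72, 133.34], [12.68, 142.11], [-81.47, 261.47], [9.98, 163.14], [-165.26, 165.26]. Speed limits (degrees/s): [136.94, 136.94, 180, 180, 180, 180].

INTERFACE

Orientations are given as a 3x3 rotation matrix whose columns are the frame's x, y, z axes.
In Python, from rig import env gives the robot as it stands.
- The arm moves only by the shell command python3 -m inch 'ROWS' [FORCE]. ROWS is JSON, a list that holds one entry, the list of rows, each a list of 7 numbers: the gripper command: -1 is shut, 1 is fully open, values between are in proportion, then the shift along the world's x, y, z in cm, then the turn, a rotation vector about the world's x, y, z in degrees. In form: [[[grip, dx, dy, dz, rx, ry, rz], ...]]. A call has 1 to 20 rows; each row is the pose to reach, as a shift and turn from the pose commanded when the call began; what a row does not reach only later rows make up. A row lasts 1/8 s, in which the tool goes at most 62.5 mm and 10.7 degrees, less where a joint would pass 70% of its speed; a pose out of reach is approached as far as the arm can. A call with a gripper value outside its range is refused whole. The fingers move at their own pace and stop on an object; FORCE is the grip in N (left out, the last holds). Time passes only in rows, so rows that repeat a pose let the fingers close. It gives the time, the measured TCP pose, the force and the opening at its end, in the units of the state.
- env.observe(): the state, without advancing time (a new reading comes with each control period).
- env.get_image(name): name is "scene" or "top"; returns a dict with "frame" (400x640x3 uint8, red, green, blue), "mtx" (3x3 intrinsics, pixels), "rvec" (rotation vector, rad) and "tvec" (3), from world to camera coordinates, as OpenCV has them. Camera axes: x right, y down, z forward; pixel columns grow to the right and rows downward; lengths in m; the calibration is good to about 2 mm. A picture is of the moment at which its call begins. There is no depth.
- env.close_job(): hands the job in, once; it reports no verdict.
The state is a dict: "time_s": time; "q": joint angles; "qvel": joint speeds; "joint_efforts": joint torques, N m; "position": TCP position; "tool_rot": TCP orientation; "ft_force": force on the tool from outside, world axes, zero at the start; "wrist_torque": the same for the moment, N m; "grip_width": finger opening in m.
Only numpy, scipy, OpenCV 4.12 (cv2) and the standard library are available. Lean on these libraries where they do the work, as an engineer would, in place of code of your own. Each camera call takes 0.05 s, during which the arm holds its last target.

## Working session

There is one attempt and no reset: what is moved stays moved. The work goes in short steps, Python scripts to look and compute and a shell command to move; the robot and the scene stay as the last step left them, time stands still between calls to the robot, and variables do not carry over. Pictures are saved under pics/ and viewed, and the job is handed in when it is done.

```bash
ls; mkdir -p pics
cat > h.py <<'E'
import numpy as np,cv2
from rig import env
def grab(n,f):
    d=env.get_image(n); cv2.imwrite(f,d['frame'][:,:,::-1]); 
    np.savez(f.replace('.png','.npz'),**{k:np.array(v) for k,v in d.items()})
    return d
def load(f):
    return dict(np.load(f))
def ray(d,uv):
    R,_=cv2.Rodrigues(np.array(d['rvec'],float)); t=np.array(d['tvec'],float).reshape(3)
    c=-R.T@t; v=R.T@np.linalg.solve(np.array(d['mtx']),np.array([uv[0],uv[1],1.0])); return c,v
def onz(d,uv,z):
    c,v=ray(d,uv); return c+v*(z-c[2])/v[2]
def proj(d,p):
    return cv2.projectPoints(np.array(p,float).reshape(-1,3),np.array(d['rvec'],float),np.array(d['tvec'],float),np.array(d['mtx'],float),None)[0].reshape(-1,2)
E
python3 - <<'E'
from h import *
for n in('scene','top'):
    d=grab(n,f'pics/{n}0.png'); c,v=ray(d,(320,200)); print(n,c,v,d['mtx'][0][0])
s=env.observe(); print({k:np.round(v,3) for k,v in s.items()})
E
```

```text
pics
scene [ 1.2965276  -0.23913728  0.81583597] [-0.68732446  0.23267056 -0.68818463] 473.95993720462786
top [ 0.46616733 -0.01272513  1.02136534] [ 0.14113938 -0.01559442 -0.99010897] 486.4307919122726
{'time_s': np.float64(0.1), 'q': array([-8.7850e+01,  2.1839e+01,  7.4379e+01, -1.0000e-03,  8.3858e+01,
       -1.2336e+01]), 'qvel': array([-0.002, -0.077, -0.157,  0.093,  0.082, -0.014]), 'joint_efforts': array([ 4.0000e-03, -4.4922e+01, -2.3165e+01, -0.0000e+00,  4.0000e-03,
        0.0000e+00]), 'position': array([ 0.138, -0.532,  0.231]), 'tool_rot': array([[ 0.25 , -0.   ,  0.968],
       [-0.968,  0.001,  0.25 ],
       [-0.001, -1.   ,  0.   ]]), 'ft_force': array([ 0.418, -0.043, -0.365]), 'wrist_torque': array([ 0.023, -0.015, -0.012]), 'grip_width': np.float64(0.085)}
```

View pics/scene0.png

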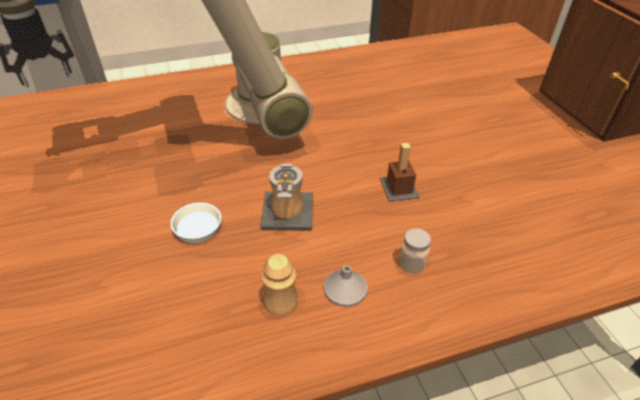

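View pics/top0.png

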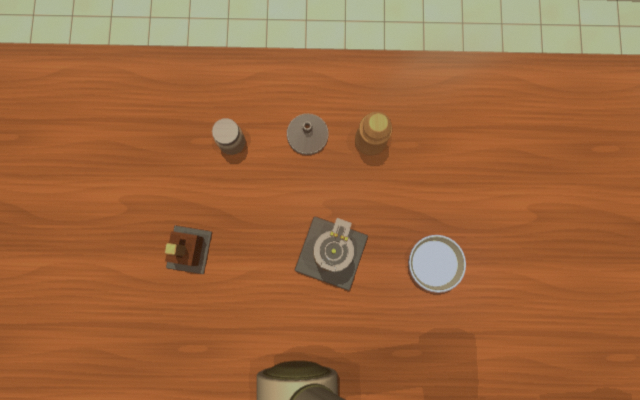

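Run:
```python
from h import *
t=cv2.imread('pics/top0.png'); s=cv2.imread('pics/scene0.png')
a=cv2.resize(t[205:305,280:390],None,fx=5,fy=5,interpolation=cv2.INTER_CUBIC); b=cv2.resize(t[215:285,150:220],None,fx=5,fy=5,interpolation=cv2.INTER_CUBIC)
cv2.imwrite('pics/c1.png',a);cv2.imwrite('pics/c2.png',b)
cv2.imwrite('pics/c3.png',cv2.resize(s[155:235,250:330],None,fx=7,fy=7,interpolation=cv2.INTER_CUBIC))
cv2.imwrite('pics/c4.png',cv2.resize(s[135:205,370:430],None,fx=7,fy=7,interpolation=cv2.INTER_CUBIC))
```

```text
(no output)
```

View pics/c1.png

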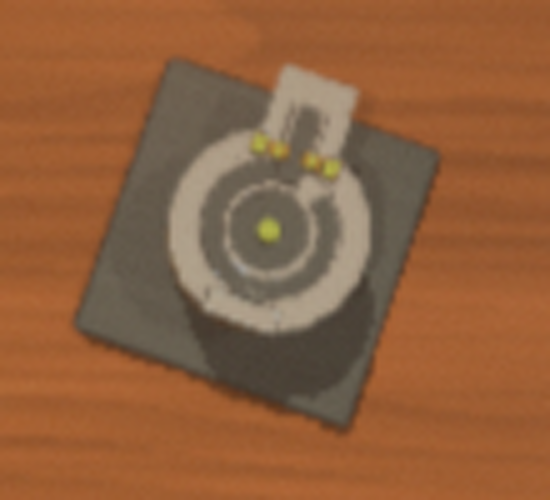

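View pics/c2.png

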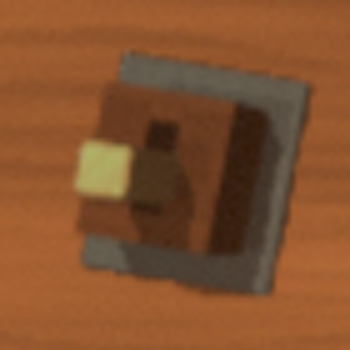

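View pics/c3.png

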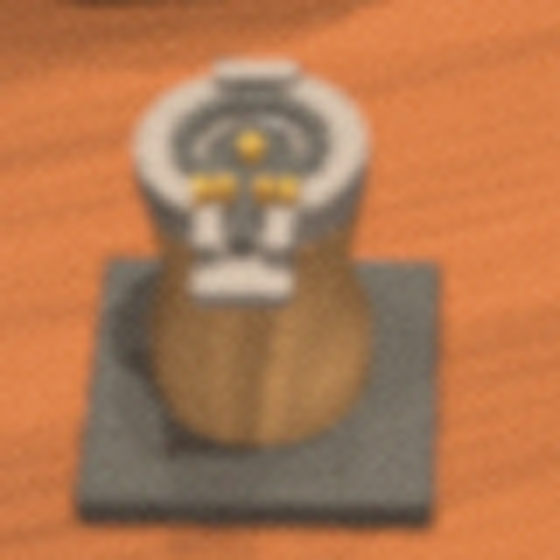

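View pics/c4.png

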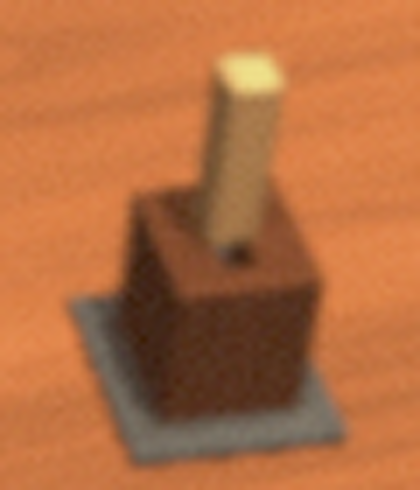

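Run:
```python
from h import *
t=load('pics/top0.npz'); s=load('pics/scene0.npz')
def hsv(d): return cv2.cvtColor(d['frame'],cv2.COLOR_RGB2HSV)
def big(m,roi):
    x0,y0,x1,y1=roi; mm=np.zeros_like(m); mm[y0:y1,x0:x1]=m[y0:y1,x0:x1]
    cs,_=cv2.findContours(mm,cv2.RETR_EXTERNAL,cv2.CHAIN_APPROX_NONE); return max(cs,key=cv2.contourArea)
H=hsv(t)
for p in [(318,250),(334,251),(310,280),(342,228),(331,220),(172,249),(193,240),(195,262)]: print(p,H[p[1],p[0]])
# base plates: low saturation & not wood
m=((H[:,:,1]<110)).astype(np.uint8)
for roi in [(285,205,385,300),(155,215,220,285)]:
    c=big(m,roi); r=cv2.minAreaRect(c); print(r, cv2.contourArea(c))
H2=hsv(s)
for p in [(286,148),(270,175),(290,195),(404,147),(402,160)]: print(p,H2[p[1],p[0]])
```

```text
(318, 250) [ 17  52 172]
(334, 251) [ 30 144 172]
(310, 280) [ 12 178 159]
(342, 228) [ 18  68 109]
(331, 220) [ 12 172 156]
(172, 249) [ 26 116 174]
(193, 240) [ 11 180 105]
(195, 262) [ 11 176  58]
((332.3642578125, 249.88009643554688), (58.186195373535156, 64.50931549072266), 19.65382194519043) 3323.0
((188.61538696289062, 249.42308044433594), (37.45818328857422, 43.7338981628418), 11.309932708740234) 520.0
(286, 148) [ 10 160  97]
(270, 175) [ 14  61 213]
(290, 195) [ 16  53 207]
(404, 147) [ 20 119 229]
(402, 160) [ 15 137 155]
```

Run:
```python
from h import *
from scipy.optimize import least_squares
t=load('pics/top0.npz'); s=load('pics/scene0.npz')
def hsv(d): return cv2.cvtColor(d['frame'],cv2.COLOR_RGB2HSV)
for d,roi,nm in [(t,(300,215,375,285),'top'),(s,(262,160,312,202),'scene')]:
    H=hsv(d); x0,y0,x1,y1=roi
    m=np.zeros(H.shape[:2],np.uint8); q=(H[:,:,1]<95)&(H[:,:,2]>(140 if nm=='top' else 165)); m[y0:y1,x0:x1]=q[y0:y1,x0:x1]
    cs,_=cv2.findContours(m,cv2.RETR_EXTERNAL,cv2.CHAIN_APPROX_NONE); c=max(cs,key=cv2.contourArea)[:,0]
    P=np.array([onz(d,p+0.0,0.12)[:2] for p in c])
    f=least_squares(lambda x:np.hypot(P[:,0]-x[0],P[:,1]-x[1])-x[2],[*P.mean(0),.037],loss='soft_l1',f_scale=.001)
    print(nm,f.x,len(P))
    far=P[np.hypot(P[:,0]-f.x[0],P[:,1]-f.x[1])>.045]; 
    print(' far az',np.degrees(np.arctan2(*(far.mean(0)-f.x[:2])[::-1])) if len(far) else None)
    # brass
    b=np.zeros_like(m); q=(H[:,:,1]>130)&(H[:,:,0]>18)&(H[:,:,0]<40)&(H[:,:,2]>140); b[y0:y1,x0:x1]=q[y0:y1,x0:x1]
    n,l,st,ce=cv2.connectedComponentsWithStats(b); 
    for i in range(1,n): print('  brass',ce[i],st[i][4],onz(d,ce[i],.126))
    cv2.imwrite(f'pics/m_{nm}.png',cv2.resize(np.hstack([m,b])[y0:y1],None,fx=1,fy=1)*255)
# base plate corners, top
H=hsv(t); m=np.zeros(H.shape[:2],np.uint8); m[205:300,285:385]=(H[:,:,1]<140)[205:300,285:385]
c=max(cv2.findContours(m,0,1)[0],key=cv2.contourArea); r=cv2.minAreaRect(c)
print(r,[np.round(onz(t,p,.006)[:2],4) for p in cv2.boxPoints(r)], onz(t,r[0],.006))
# handle top
for d,roi,nm in [(t,(160,235,182,265),'top'),(s,(395,138,415,172),'sc')]:
    H=hsv(d);x0,y0,x1,y1=roi; m=np.zeros(H.shape[:2],np.uint8); q=(H[:,:,0]>18)&(H[:,:,2]>(150 if nm=='top' else 190)); m[y0:y1,x0:x1]=q[y0:y1,x0:x1]
    c=max(cv2.findContours(m,0,1)[0],key=cv2.contourArea); M=cv2.moments(c); u=(M['m10']/M['m00'],M['m01']/M['m00'])
    print('handle',nm,u,cv2.minAreaRect(c),onz(d,u,.136))
# ramekin
H=hsv(t); m=np.zeros(H.shape[:2],np.uint8); m[225:305,400:475]=(H[:,:,1]<80)[225:305,400:475]
c=max(cv2.findContours(m,0,1)[0],key=cv2.contourArea); e=cv2.fitEllipse(c); print('ram',e,onz(t,e[0],.026))
```

```text
top [ 0.49980215 -0.0503463   0.03192662] 189
 far az None
  brass [333.64285714 233.92857143] 14 [ 0.53131615 -0.05306708  0.126     ]
  brass [344.13333333 237.6       ] 15 [ 0.52498334 -0.07243026  0.126     ]
  brass [333.3 250.7] 10 [ 0.5006458  -0.05286872  0.126     ]
scene [ 0.49965351 -0.05302835  0.03563554] 146
 far az -19.087655725864828
  brass [285.28571429 175.        ] 7 [ 0.50683918 -0.05463927  0.126     ]
  brass [278.5 181. ] 2 [ 0.52200306 -0.07423894  0.126     ]
  brass [281.5 181. ] 2 [ 0.52400005 -0.06792757  0.126     ]
  brass [287.5 181. ] 2 [ 0.52799431 -0.055304    0.126     ]
  brass [290.33333333 181.33333333] 3 [ 0.53095546 -0.04964209  0.126     ]
((332.257080078125, 249.95254516601562), (58.71138000488281, 65.14704895019531), 19.79887580871582) [array([0.4627, 0.023 ]), array([ 0.5908, -0.02  ]), array([ 0.5515, -0.1362]), array([ 0.4248, -0.0912])] [ 0.5067628  -0.05606325  0.006     ]
handle top (170.0194805194805, 248.31385281385278) ((170.02999877929688, 248.29000854492188), (9.192388534545898, 10.18233871459961), 8.130102157592773) [0.49833323 0.24312758 0.136     ]
handle sc (405.60869565217394, 145.1014492753623) ((405.50006103515625, 145.00003051757812), (6.363960266113281, 4.949747085571289), 45.0) [0.49893722 0.24352936 0.136     ]
ram ((436.8414611816406, 263.2840576171875), (55.80390167236328, 57.91556930541992), 143.62448120117188) [ 0.48357033 -0.26747056  0.026     ]
```

Run:
```python
from h import *
t=load('pics/top0.npz'); s=load('pics/scene0.npz')
def hsv(d): return cv2.cvtColor(d['frame'],cv2.COLOR_RGB2HSV)
H=hsv(t)
def plate(roi,name):
    x0,y0,x1,y1=roi
    m=(((H[:,:,1]<140)).astype(np.uint8))[y0:y1,x0:x1]
    c=max(cv2.findContours(m,0,1)[0],key=cv2.contourArea)[:,0]+[x0,y0]
    return c
c=plate((285,205,385,300),'mill')
# edges left & right & bottom by corner guess
cor=np.array([(315,217),(368,236),(350,290.6),(295.6,270)])
L=[]
for i,z in zip(range(4),[.008]*4):
    a,b=cor[i],cor[(i+1)%4]; u=(b-a)/np.linalg.norm(b-a); n=np.array([-u[1],u[0]])
    r=c-a; k=(abs(r@n)<2.5)&(r@u>5)&(r@u<np.linalg.norm(b-a)-5)
    P=np.array([onz(t,p,.008)[:2] for p in c[k].astype(float)])
    f=cv2.fitLine(P.astype(np.float32),cv2.DIST_HUBER,0,.001,.001).ravel(); print(k.sum(),np.degrees(np.arctan2(f[1],f[0])),f[2:]); L.append(f)
def inter(f,g): 
    A=np.array([[f[0],-g[0]],[f[1],-g[1]]]); q=np.linalg.solve(A,[g[2]-f[2],g[3]-f[3]]); return f[2:]+q[0]*f[:2]
C=[inter(L[i],L[(i+1)%4]) for i in range(4)]; print(np.round(C,4),np.mean(C,0),[np.linalg.norm(C[i]-C[i-1]) for i in range(4)])
print('collar c',onz(t,(333.6,250.8),.12))
# stand top corners from c2 crop (5x): and slot hole
k=lambda p:(150+p[0]/5-.4,215+p[1]/5-.4)
for p in [(107,85),(236,103),(212,250),(78,232),(162,135),(123,53),(310,88),(272,293),(85,265)]:
    z=.066 if p[0] in(107,236,212,78,162) else .006
    print(p,onz(t,k(p),z))
k=lambda p:(370+p[0]/7-.4,135+p[1]/7-.4)
print('sc');
for p in [(135,195),(265,175),(322,285),(185,303),(237,255)]: print(p,onz(s,k(p),.066))
```

```text
31 71.31922 [ 0.55010897 -0.09439276]
45 -18.369751 [ 0.4683801  -0.10523523]
45 71.65477 [ 0.44370714 -0.03785585]
43 -18.591496 [0.5252895  0.00089291]
[[ 0.5386 -0.1285]
 [ 0.426  -0.0912]
 [ 0.4635  0.0217]
 [ 0.5765 -0.0163]] [ 0.5011365  -0.05358818] [np.float32(0.11844762), np.float32(0.11857766), np.float32(0.118907504), np.float32(0.1192724)]
collar c [ 0.50070543 -0.05369274  0.12      ]
(107, 85) [0.53352071 0.26357168 0.066     ]
(236, 103) [0.52753502 0.21253226 0.066     ]
(212, 250) [0.47033179 0.21859703 0.066     ]
(78, 232) [0.47615956 0.27111852 0.066     ]
(162, 135) [0.51442568 0.24077399 0.066     ]
(123, 53) [0.55125732 0.27510892 0.006     ]
(310, 88) [0.53828527 0.19616874 0.006     ]
(272, 293) [0.45359996 0.20738898 0.006     ]
(85, 265) [0.46337225 0.28515252 0.006     ]
sc
(135, 195) [0.46976153 0.22178691 0.066     ]
(265, 175) [0.47340653 0.27125868 0.066     ]
(322, 285) [0.5349155  0.26338684 0.066     ]
(185, 303) [0.52929103 0.21391417 0.066     ]
(237, 255) [0.51123329 0.24220578 0.066     ]
```

```bash
python3 -m inch '[[[1,24,36,2,0,0,78],[1,24,36,2,0,0,78],[1,24,36,2,0,0,78],[1,24,36,2,0,0,78],[1,24,36,2,0,0,78],[1,24,36,2,0,0,78],[1,24,36,2,0,0,78],[1,36,77.6,0,0,0,158.5],[1,36,77.6,0,0,0,158.5],[1,36,77.6,0,0,0,158.5],[1,36,77.6,0,0,0,158.5],[1,36,77.6,0,0,0,158.5],[1,36,77.6,-2,0,0,158.5],[1,36,77.6,-2,0,0,158.5],[1,36,77.6,-2,0,0,158.5],[1,36,77.6,-2,0,0,158.5],[1,36,77.6,-2,0,0,158.5],[1,36,77.6,-2,0,0,158.5]]]'
python3 - <<'E'
from h import *
s=env.observe();print(s['q'],s['position'],s['tool_rot'],s['ft_force'])
grab('scene','pics/s1.png')
E
```

```text
time_s: 2.35
position: [0.4976, 0.2429, 0.2116]
tool_rot: [[0.125, 0.0, -0.992], [0.992, 0.0, 0.125], [0.0, -1.0, -0.0]]
ft_force: [0.3, -0.3, 0.7]
grip_width: 0.0856
[ 1.37658773e+01  2.30208000e+01  7.57531981e+01  3.07058132e-04
  8.12031726e+01 -6.90676863e+01] [0.49762396 0.24289024 0.21162219] [[ 1.24752820e-01  3.85740771e-04 -9.92187777e-01]
 [ 9.92187841e-01  9.99562261e-05  1.24752866e-01]
 [ 1.47297613e-04 -9.99999921e-01 -3.70257482e-04]] [ 0.26169977 -0.29830825  0.65001107]
```

```bash
python3 -m inch '[[[0,0,0,-6,0,0,0],[-0.2,0.1,0,-11,0,0,0],[-0.2,0.1,0,-12.9,0,0,0],[-0.2,0.1,0,-12.9,0,0,0],[-0.2,0.1,0,-12.9,0,0,0]]]'
python3 - <<'E'
from h import *
s=env.observe();print(s['position'],s['ft_force'])
a=grab('scene','pics/s2.png');b=grab('top','pics/t2.png')
i=cv2.resize(a['frame'][90:220,350:470],None,fx=4,fy=4); j=cv2.resize(b['frame'][190:320,120:200],None,fx=4,fy=4)
cv2.imwrite('pics/z2.png',np.hstack([i,j])[:,:,::-1])
E
```

```text
time_s: 3.02
position: [0.4992, 0.2435, 0.0835]
tool_rot: [[0.123, 0.002, -0.992], [0.992, 0.001, 0.123], [0.001, -1.0, -0.002]]
ft_force: [0.5, 0.0, 0.4]
grip_width: 0.0344
[0.49923054 0.24351924 0.08353705] [0.47562168 0.00720568 0.44029801]
```

View pics/z2.png

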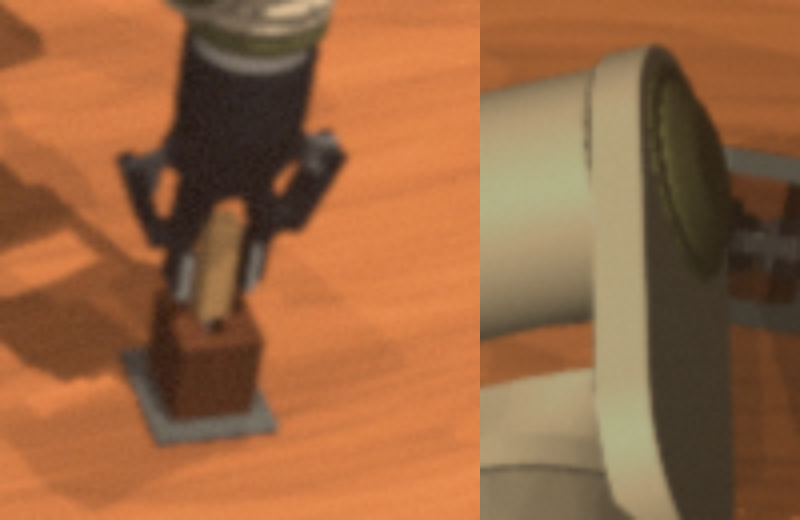

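```bash
python3 -m inch '[[[-1,0,0,0,0,0,0],[-1,0,0,0,0,0,0],[-1,0,0,0,0,0,0],[-1,0,0,0,0,0,0]]]' 60
python3 -m inch '[[[-1,0,0,3,0,0,0],[-1,0,0,7,0,0,0],[-1,0,0,12,0,0,0],[-1,0,0,14,0,0,0],[-1,0,0,14,0,0,0]]]'
python3 - <<'E'
from h import *
s=env.observe();print(s['position'],s['q'])
a=grab('scene','pics/s3.png');b=grab('top','pics/t3.png')
i=cv2.resize(a['frame'][50:200,340:480],None,fx=4,fy=4)
cv2.imwrite('pics/z3.png',i[:,:,::-1])
E
```

```text
time_s: 3.62
position: [0.499, 0.2436, 0.0833]
tool_rot: [[0.122, 0.002, -0.993], [0.993, 0.0, 0.122], [0.0, -1.0, -0.002]]
ft_force: [-0.2, -1.0, 6.1]
grip_width: 0.0195
time_s: 4.25
position: [0.4989, 0.2436, 0.2235]
tool_rot: [[0.122, 0.003, -0.993], [0.993, 0.001, 0.122], [0.001, -1.0, -0.003]]
ft_force: [-0.5, -0.1, -2.5]
grip_width: 0.0194
[0.49888681 0.24363064 0.22349494] [ 1.38093441e+01  2.25815783e+01  7.44260537e+01  1.87911151e-03
  8.28231729e+01 -6.91768507e+01]
```

View pics/z3.png

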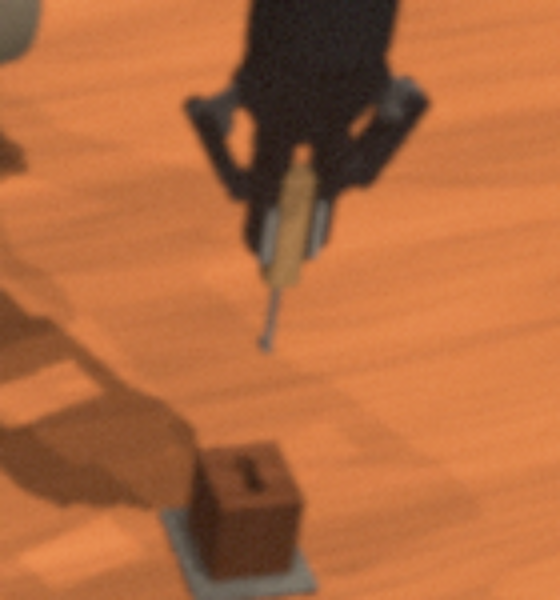

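```bash
python3 -m inch '[[[-1,1,-5,1,0,0,-10],[-1,3,-10,2,0,0,-20],[-1,3,-16,2,0,0,-100],[-1,3,-16,2,0,0,-100],[-1,3,-16,2,0,0,-100],[-1,3,-16,2,0,0,-100],[-1,3,-16,2,0,0,-100],[-1,3,-16,2,0,0,-100],[-1,3,-16,2,0,0,-100],[-1,3,-16,2,0,0,-100],[-1,3,-16,2,0,0,-100]]]'
python3 -m inch '[[[-1,1,-5,0,0,0,-10],[-1,3.15,-12,0,0,0,-20],[-1,3.15,-15.7,0,0,0,-91.5],[-1,3.15,-15.7,0,0,0,-91.5],[-1,3.15,-15.7,0,0,0,-91.5],[-1,3.15,-15.7,0,0,0,-91.5],[-1,3.15,-15.7,0,0,0,-91.5],[-1,3.15,-15.7,0,0,0,-91.5],[-1,3.15,-15.7,0,0,0,-91.5],[-1,3.15,-15.7,0,0,0,-91.5],[-1,3.15,-15.7,0,0,0,-91.5],[-1,3.15,-15.7,0,0,0,-91.5]]]'
python3 - <<'E'
from h import *
s=env.observe();print(s['position'],s['q'],s['ft_force'],np.degrees(np.arctan2(*s['tool_rot'][:2,0][::-1])))
a=grab('scene','pics/s4.png');b=grab('top','pics/t4.png')
i=cv2.resize(a['frame'][80:220,240:340],None,fx=4,fy=4)
j=cv2.resize(b['frame'][180:320,270:370],None,fx=4,fy=4)
cv2.imwrite('pics/z4.png',np.hstack([i,j])[:,:,::-1])
E
```

```text
time_s: 5.72
position: [0.5282, 0.0835, 0.2409]
tool_rot: [[0.956, -0.003, 0.292], [-0.292, 0.0, 0.956], [-0.003, -1.0, -0.001]]
ft_force: [0.7, 1.4, -1.0]
grip_width: 0.0194
time_s: 7.22
position: [0.56, -0.0735, 0.2422]
tool_rot: [[-0.316, -0.0, 0.949], [-0.949, 0.0, -0.316], [0.0, -1.0, -0.0]]
ft_force: [1.0, 0.4, -0.9]
grip_width: 0.0195
[ 0.56001171 -0.07350289  0.24215422] [-1.94838170e+01  2.29040602e+01  7.07586431e+01 -1.59640203e-03
  8.63546137e+01  8.89328664e+01] [ 1.01742881  0.37697736 -0.86832991] -108.41658145616753
```

View pics/z4.png

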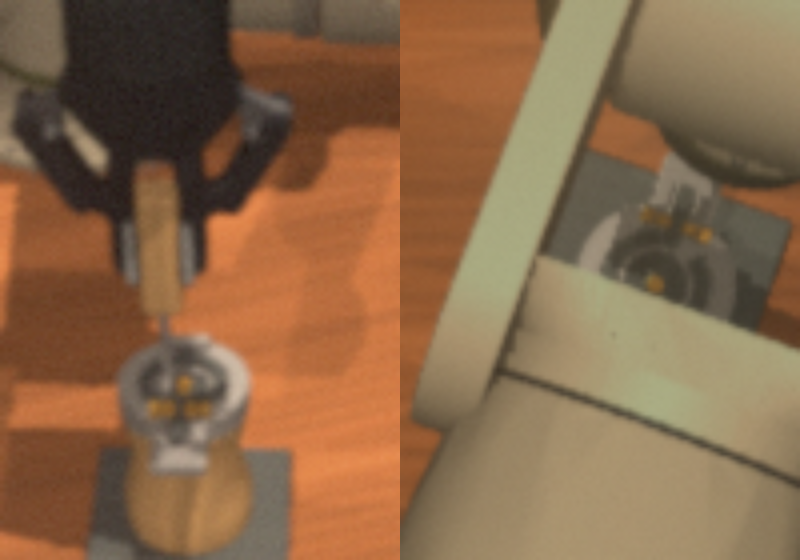

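Run:
```python
from h import *
d=load('pics/s4.npz')
R=lambda yaw:np.array([[np.cos(yaw),-np.sin(yaw)],[np.sin(yaw),np.cos(yaw)]])
A=R(np.radians(-18.5)); C=np.array([.5007,-.0535])
def P(xm,ym,z): return [*(C+A@[xm,ym]),z]
z0=.2422+.0177; ax=np.array([.560,-.0735])
pts={'htop':[*ax,z0+.035],'hbot':[*ax,z0-.035],'shank-70':[*ax,z0-.07],'toe78':[*(ax-A@[.011,0]),z0-.078],'toe87':[*(ax-A@[.011,0]),z0-.087],'jaws':P(.0285,0,.1237),'silltip':P(.061,0,.1104),'sillL':P(.061,.015,.1104),'sillR':P(.061,-.015,.1104),'spindle':P(0,0,.12)}
im=cv2.resize(d['frame'][100:215,235:335][:,:,::-1],None,fx=5,fy=5,interpolation=cv2.INTER_CUBIC)
for k,p in pts.items():
    u=proj(d,p)[0]; q=((u-[235,100])+.5)*5; print(k,u.round(1),q.round()); cv2.circle(im,tuple(int(v) for v in q),2,(255,0,0),-1)
cv2.imwrite('pics/z5.png',im)
```

```text
htop [279.4 126.7] [224. 136.]
hbot [281.1 155.7] [233. 281.]
shank-70 [281.9 169.2] [237. 348.]
toe78 [282.4 168.7] [240. 346.]
toe87 [282.6 172. ] [241. 363.]
jaws [284.3 182.4] [249. 414.]
silltip [283.7 196.8] [246. 487.]
sillL [290.6 196.9] [280. 487.]
sillR [276.8 196.7] [212. 486.]
spindle [285.2 175.2] [253. 379.]
```

View pics/z5.png

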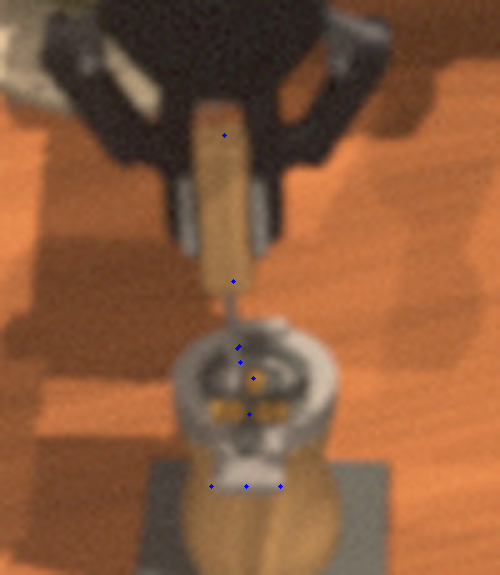

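Run:
```python
from h import *
d=load('pics/s4.npz'); g=d['frame'].astype(float)
for r in (148,150,152): print(r,'S',[int(x) for x in (g[r,270:292,0])])
for r in (158,160,162,164,166): print(r,[int(x) for x in g[r,272:292].sum(1)/3])
for r in (192,193,194,195): print('sill',r,[int(x) for x in g[r,268:300,2]])
```

```text
148 S [93, 110, 125, 120, 110, 127, 152, 159, 159, 158, 159, 163, 169, 158, 130, 113, 117, 123, 113, 116, 139, 168]
150 S [113, 114, 120, 112, 109, 130, 151, 156, 161, 157, 159, 162, 167, 161, 143, 119, 123, 135, 155, 174, 181, 186]
152 S [110, 110, 110, 111, 118, 133, 148, 160, 156, 155, 159, 158, 166, 163, 155, 146, 161, 175, 188, 186, 194, 193]
158 [70, 78, 73, 76, 85, 99, 102, 101, 103, 102, 105, 112, 112, 113, 117, 125, 122, 123, 121, 128]
160 [74, 76, 73, 74, 85, 92, 107, 104, 97, 99, 116, 124, 123, 124, 129, 130, 127, 125, 131, 129]
162 [74, 78, 75, 75, 80, 91, 102, 105, 97, 97, 109, 117, 131, 127, 127, 134, 136, 135, 138, 133]
164 [70, 81, 75, 80, 81, 81, 81, 82, 83, 92, 96, 105, 107, 111, 118, 127, 143, 159, 168, 165]
166 [79, 74, 79, 85, 84, 92, 98, 100, 94, 92, 86, 88, 84, 87, 85, 93, 109, 121, 130, 137]
sill 192 [56, 52, 52, 54, 53, 50, 58, 57, 62, 73, 85, 99, 111, 126, 132, 130, 135, 135, 131, 121, 111, 106, 99, 84, 70, 61, 63, 62, 62, 59, 62, 65]
sill 193 [56, 60, 55, 56, 53, 55, 56, 59, 64, 73, 87, 109, 122, 135, 141, 145, 148, 143, 144, 139, 132, 124, 115, 98, 78, 64, 67, 65, 68, 63, 64, 68]
sill 194 [56, 49, 56, 54, 53, 52, 54, 64, 65, 77, 89, 111, 131, 142, 147, 148, 149, 146, 147, 144, 144, 140, 136, 111, 83, 67, 65, 66, 61, 69, 65, 58]
sill 195 [57, 60, 57, 52, 57, 53, 58, 59, 71, 82, 103, 119, 137, 145, 143, 147, 142, 147, 145, 142, 145, 149, 144, 121, 90, 67, 66, 73, 64, 65, 66, 65]
```

```bash
python3 -m inch '[[[-1,0.1,0.15,-2,0,0,0],[-1,0.1,0.15,-4.4,0,0,0],[-1,0.1,0.15,-4.4,0,0,0],[-1,0.1,0.15,-4.4,0,0,0]]]'
python3 - <<'E'
from h import *
s=env.observe();print(s['position'],s['ft_force'])
d=grab('scene','pics/s6.png')
R=lambda yaw:np.array([[np.cos(yaw),-np.sin(yaw)],[np.sin(yaw),np.cos(yaw)]])
A=R(np.radians(-18.5)); C=np.array([.5007,-.0535])
ax=s['position'][:2]; z0=s['position'][2]+.0177
print('mill coords of axis',A.T@(ax-C))
im=cv2.resize(d['frame'][110:215,235:335][:,:,::-1],None,fx=6,fy=6,interpolation=cv2.INTER_CUBIC)
pts={'hbot':[*ax,z0-.035],'toe78':[*(ax-A@[.011,0]),z0-.078],'toe87':[*(ax-A@[.011,0]),z0-.087],'heel78':[*(ax+A@[.0025,0]),z0-.078],'heel87':[*(ax+A@[.0025,0]),z0-.087]}
for k,p in pts.items():
    u=proj(d,p)[0]; q=((u-[235,110])+.5)*6; print(k,u.round(1),q.round())
cv2.imwrite('pics/z6.png',im)
E
```

```text
time_s: 7.82
position: [0.5614, -0.0722, 0.1993]
tool_rot: [[-0.317, 0.001, 0.948], [-0.948, -0.0, -0.317], [0.0, -1.0, 0.001]]
ft_force: [-0.1, -0.6, -1.3]
grip_width: 0.0192
[ 0.56144347 -0.07215152  0.19930074] [-0.13222446 -0.61290352 -1.25971036]
mill coords of axis [0.06352269 0.00158651]
hbot [282.9 172.4] [290. 377.]
toe78 [284.1 184.4] [298. 449.]
toe87 [284.3 187.5] [299. 468.]
heel78 [283.7 188.6] [295. 475.]
heel87 [283.9 191.7] [296. 493.]
```

View pics/z6.png

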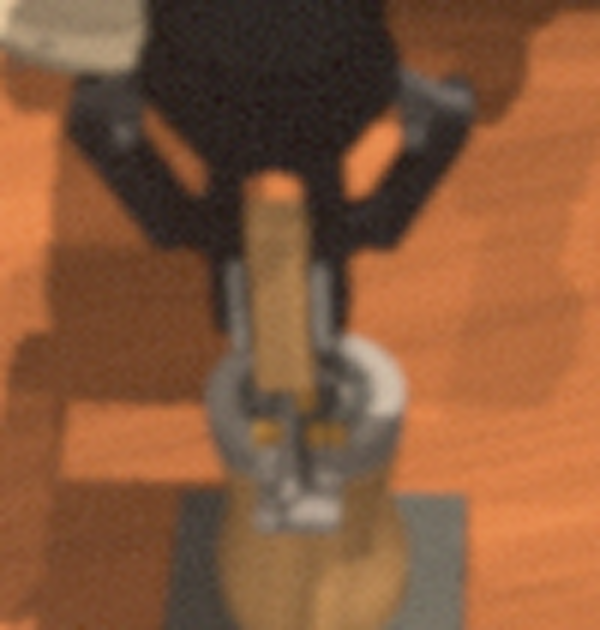

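```bash
python3 -m inch '[[[-1,0,0.15,-0.7,0,0,0],[-1,0,0.15,-1.4,0,0,0],[-1,0,0.15,-1.4,0,0,0],[-1,0,0.15,-1.4,0,0,0]]]'
python3 - <<'E'
from h import *
s=env.observe();print(s['position'],s['ft_force'])
d=grab('scene','pics/s7.png')
im=cv2.resize(d['frame'][150:210,255:315][:,:,::-1],None,fx=9,fy=9,interpolation=cv2.INTER_CUBIC)
cv2.imwrite('pics/z7.png',im)
E
```

```text
time_s: 8.38
position: [0.5611, -0.0705, 0.1844]
tool_rot: [[-0.318, 0.0, 0.948], [-0.948, -0.0, -0.318], [-0.0, -1.0, 0.0]]
ft_force: [0.1, -0.5, -1.0]
grip_width: 0.0195
[ 0.56111744 -0.07051799  0.18439287] [ 0.14747988 -0.48598979 -0.9607389 ]
```

View pics/z7.png

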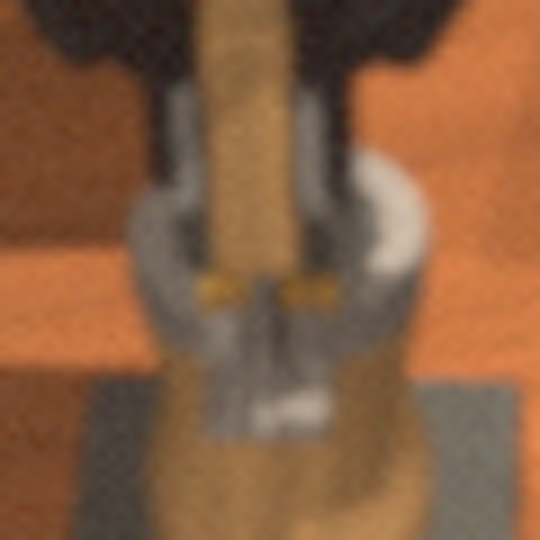

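```bash
python3 -m inch '[[[-1,0,0.1,-0.1,0,0,0],[-1,0,0.1,-0.2,0,0,0],[-1,0,0.1,-0.3,0,0,0],[-1,0,0.1,-0.3,0,0,0]]]'
python3 -m inch '[[[-1,0,0,-0.1,0,0,0],[-1,0,0,-0.2,0,0,0],[-1,0,0,-0.2,0,0,0]]]'
```

```text
time_s: 8.93
position: [0.561, -0.0695, 0.1812]
tool_rot: [[-0.318, -0.0, 0.948], [-0.948, 0.0, -0.318], [-0.0, -1.0, -0.0]]
ft_force: [-0.4, -0.2, -0.4]
grip_width: 0.0194
time_s: 9.3
position: [0.561, -0.0695, 0.1792]
tool_rot: [[-0.318, -0.0, 0.948], [-0.948, 0.0, -0.318], [0.0, -1.0, -0.0]]
ft_force: [-0.2, -0.2, -0.6]
grip_width: 0.0191
```

```bash
python3 -m inch '[[[-1,0,0,-0.05,0,0,0],[-1,0,0,-0.1,0,0,0],[-1,0,0,-0.1,0,0,0]]]'
python3 -m inch '[[[-1,0,0,-0.05,0,0,0],[-1,0,0,-0.1,0,0,0],[-1,0,0,-0.1,0,0,0]]]'
```

```text
time_s: 9.68
position: [0.561, -0.0695, 0.1783]
tool_rot: [[-0.318, -0.0, 0.948], [-0.948, 0.0, -0.318], [-0.0, -1.0, -0.0]]
ft_force: [-0.5, 0.2, -0.8]
grip_width: 0.0193
time_s: 10.05
position: [0.5611, -0.0695, 0.1773]
tool_rot: [[-0.318, -0.0, 0.948], [-0.948, 0.0, -0.318], [-0.0, -1.0, -0.0]]
ft_force: [0.3, -0.0, -0.8]
grip_width: 0.0192
```

```bash
for i in 1 ; do python3 -m inch '[[[-1,0,0,-0.05,0,0,0],[-1,0,0,-0.1,0,0,0],[-1,0,0,-0.1,0,0,0]]]' | grep -E 'pos|ft_f'; python3 -m inch '[[[-1,0,0,-0.05,0,0,0],[-1,0,0,-0.05,0,0,0]]]' | grep -E 'pos|ft_f'; done
```

```text
position: [0.561, -0.0695, 0.1763]
ft_force: [-0.5, -0.4, -1.3]
position: [0.561, -0.0695, 0.1758]
ft_force: [0.0, -0.0, -0.1]
```

```bash
python3 -m inch '[[[-1,0,0,-0.05,0,0,0],[-1,0,0,-0.05,0,0,0]]]' | grep -E 'pos|ft_f'
```

```text
position: [0.561, -0.0695, 0.1753]
ft_force: [-0.3, 1.3, -0.2]
```

```bash
python3 -m inch '[[[-1,0,0,-0.05,0,0,0],[-1,0,0,-0.05,0,0,0]]]' | grep -E 'pos|ft_f'
```

```text
position: [0.561, -0.0695, 0.1748]
ft_force: [0.1, 0.8, -1.5]
```

```bash
python3 -m inch '[[[-1,0,0,-0.05,0,0,0],[-1,0,0,-0.05,0,0,0]]]' | grep -E 'pos|ft_f'
```

```text
position: [0.5611, -0.0695, 0.1743]
ft_force: [0.1, -0.3, 0.2]
```

```bash
python3 -m inch '[[[-1,0,0,-0.05,0,0,0],[-1,0,0,-0.05,0,0,0]]]' | grep -E 'pos|ft_f'
```

```text
position: [0.561, -0.0695, 0.1738]
ft_force: [-0.5, -1.1, -0.7]
```

```bash
python3 -m inch '[[[-1,0,0,-0.05,0,0,0],[-1,0,0,-0.05,0,0,0]]]' | grep -E 'pos|ft_f'
```

```text
position: [0.561, -0.0695, 0.1733]
ft_force: [0.3, 0.5, -1.0]
```

Run:
```python
from h import *
d=grab('scene','pics/s8.png')
im=cv2.resize(d['frame'][150:210,255:315][:,:,::-1],None,fx=9,fy=9,interpolation=cv2.INTER_CUBIC)
cv2.imwrite('pics/z8.png',im)
```

```text
(no output)
```

View pics/z8.png

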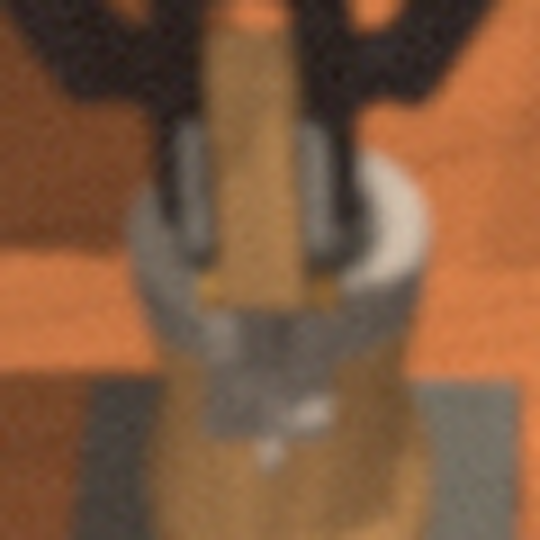

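Run:
```python
from h import *
d=load('pics/s8.npz')
A=np.array([[.948,.317],[-.317,.948]]); C=np.array([.5007,-.0535])
for z in (.104,.1065,.1085,.1104,.113): print(z,[proj(d,[*(C+A@[x,.0015]),z])[0].round(1) for x in (.0598,.0623,.0648)])
print('silledge',proj(d,[*(C+A@[.061,.0]),.1104])[0],proj(d,[*(C+A@[.061,.0]),.1064])[0])
for r in range(194,206): print(r,d['frame'][r,278:292].sum(1)//3)
```

```text
0.104 [array([284.6, 198.6]), array([284.5, 199.4]), array([284.4, 200.2])]
0.1065 [array([284.5, 197.7]), array([284.4, 198.5]), array([284.4, 199.3])]
0.1085 [array([284.5, 197.1]), array([284.4, 197.9]), array([284.3, 198.7])]
0.1104 [array([284.4, 196.4]), array([284.4, 197.2]), array([284.3, 198. ])]
0.113 [array([284.4, 195.6]), array([284.3, 196.4]), array([284.2, 197.1])]
silledge [283.70668481 196.81120514] [283.78560621 198.14888718]
194 [ 89  97  89  97  97  93 103 104 104  99 110 123 127 119]
195 [ 95  93  93  96  90  93 102 107 112 116 136 146 148 125]
196 [ 95  92  91  88  90  93 102 108 121 126 142 148 142 126]
197 [ 99  94  94  92  94  94 106 109 113 121 125 125 116 107]
198 [100  96  98 100 100 108 113 122 114 110 107 108 105 103]
199 [102 108 104 108 109 124 135 139 119 106 109 108 106 104]
200 [104 111 111 113 114 125 139 137 123 105 103 106 105  99]
201 [102 110 111 116 118 119 129 122 110 103 104 107 105 105]
202 [107 110 109 116 117 113 114 109 103 104 103 105 110 105]
203 [104 105 112 118 113 111 108 103 103 103 103 108 103 102]
204 [108 107 110 110 114 109 108 105 102 100 108 108 107 100]
205 [105 111 110 115 113 110 107 103 104 102 105 110 107 101]
```

Run:
```python
from h import *
d=load('pics/s3.npz')
a=np.radians(-7); u=np.array([np.cos(a),np.sin(a)]); ax=np.array([.4988,.2434]); z0=.2235+.0177
for r in (.078,.082,.087):
  for sgn in(1,-1):
    print(r,sgn,'bottom axis',proj(d,[*ax,z0-r])[0].round(1),'tip',proj(d,[*(ax+sgn*.011*u),z0-r])[0].round(1))
print('hbot',proj(d,[*ax,z0-.035])[0])
im=cv2.resize(d['frame'][105:145,390:430][:,:,::-1],None,fx=14,fy=14,interpolation=cv2.INTER_CUBIC)
d=load('pics/s4.npz'); im2=cv2.resize(d['frame'][145:185,265:305][:,:,::-1],None,fx=14,fy=14,interpolation=cv2.INTER_CUBIC)
cv2.imwrite('pics/z9.png',np.hstack([im[:,80:460],im2[:,80:460]]))
```

```text
0.078 1 bottom axis [407.1 135.7] tip [408.6 138.4]
0.078 -1 bottom axis [407.1 135.7] tip [405.6 133. ]
0.082 1 bottom axis [406.9 137.1] tip [408.4 139.8]
0.082 -1 bottom axis [406.9 137.1] tip [405.4 134.4]
0.087 1 bottom axis [406.6 138.8] tip [408.1 141.6]
0.087 -1 bottom axis [406.6 138.8] tip [405.1 136.1]
hbot [409.69894712 120.18139473]
```

View pics/z9.png

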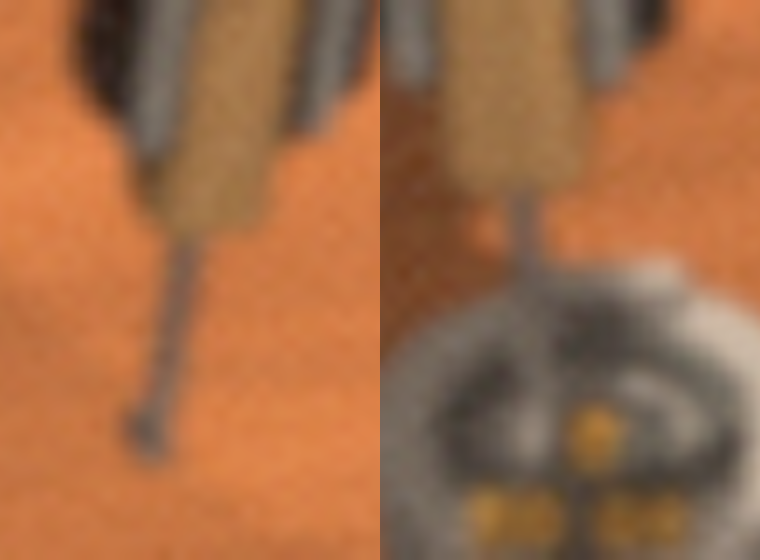

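Run:
```python
from h import *
d=load('pics/s3.npz')
im=cv2.resize(d['frame'][150:200,375:425][:,:,::-1],None,fx=12,fy=12,interpolation=cv2.INTER_CUBIC)
a=np.radians(-7); u=np.array([np.cos(a),np.sin(a)]); n=np.array([-u[1],u[0]]); ax=np.array([.4988,.2434])
for sgn,col in((1,(255,0,0)),(-1,(0,255,0))):
    for x in(-.014,.022):
        for y in(-.006,.006):
            q=proj(d,[*(ax+sgn*(x*u+y*n)),.066])[0]; q=(q-[375,150]+.5)*12; cv2.circle(im,tuple(int(v) for v in q),3,col,-1)
cv2.imwrite('pics/z10.png',im)
```

```text
(no output)
```

View pics/z10.png

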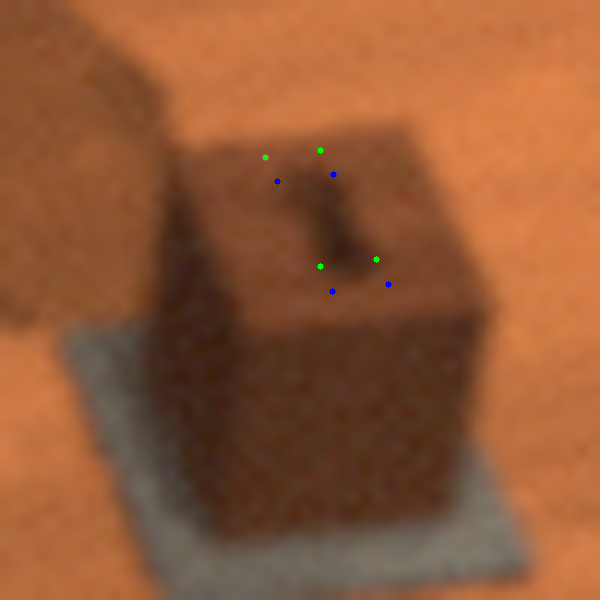

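```bash
python3 -m inch '[[[-1,0,0,4,0,0,0],[-1,2,0,9,0,0,10],[-1,4,0,9,0,0,80],[-1,4,0,9,0,0,80],[-1,4,0,9,0,0,80],[-1,4,0,9,0,0,80],[-1,4,0,9,0,0,80],[-1,4,0,9,0,0,80],[-1,4,0,9,0,0,80],[-1,4,0,9,0,0,80],[-1,4,0,9,0,0,80]]]'
python3 - <<'E'
from h import *
s=env.observe(); d=grab('scene','pics/s11.png')
np.savez('pics/st11.npz',p=s['position'],R=s['tool_rot'])
im=cv2.resize(d['frame'][100:190,230:330][:,:,::-1],None,fx=6,fy=6,interpolation=cv2.INTER_CUBIC)
cv2.imwrite('pics/z11.png',im)
ax=s['position'][:2]; z0=s['position'][2]+.0177
for r in(.035,.078,.082,.087): u=proj(d,[*ax,z0-r])[0]; print(r,u,(u-[230,100]+.5)*6)
E
```

```text
time_s: 13.35
position: [0.6011, -0.0695, 0.2633]
tool_rot: [[0.878, -0.0, 0.479], [-0.479, 0.0, 0.878], [-0.0, -1.0, 0.0]]
ft_force: [-0.1, -0.5, -1.0]
grip_width: 0.0191
0.035 [288.0886275  159.30088462] [351.53176498 358.8053077 ]
0.078 [288.88433836 176.3280668 ] [356.30603013 460.96840078]
0.082 [288.95580316 177.85732108] [356.73481895 470.14392647]
0.087 [289.04454591 179.75630099] [357.26727544 481.53780595]
```

View pics/z11.png

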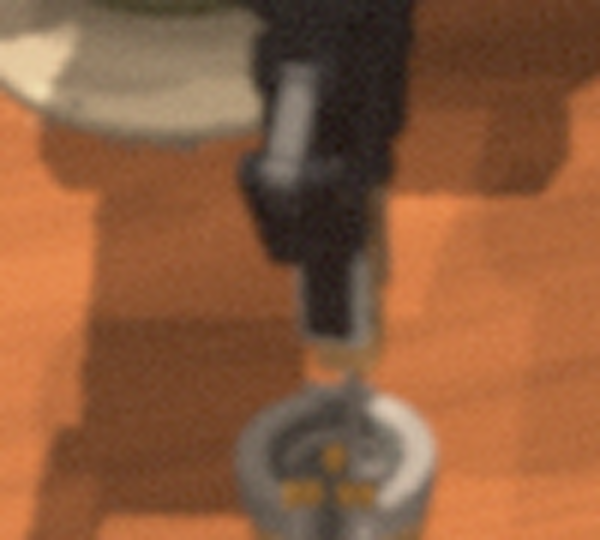

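```bash
python3 -m inch '[[[-1,0,6,0,0,0,0],[-1,0,11,0,0,0,0],[-1,0,11,0,0,0,0],[-1,0,11,0,0,0,0]]]'
python3 - <<'E'
from h import *
s=env.observe(); d=grab('scene','pics/s12.png')
ax=s['position'][:2]; z0=s['position'][2]+.0177; u0=proj(d,[*ax,z0-.06])[0].astype(int)
o=u0-[30,30]
im=cv2.resize(d['frame'][o[1]:o[1]+60,o[0]:o[0]+60][:,:,::-1],None,fx=9,fy=9,interpolation=cv2.INTER_CUBIC)
cv2.imwrite('pics/z12.png',im)
for r in(.035,.078,.082,.087): u=proj(d,[*ax,z0-r])[0]; print(r,u,(u-o+.5)*9)
E
```

```text
time_s: 13.9
position: [0.6011, 0.0402, 0.2633]
tool_rot: [[0.878, -0.0, 0.478], [-0.478, -0.0, 0.878], [0.0, -1.0, -0.0]]
ft_force: [0.6, 0.4, 0.5]
grip_width: 0.0195
0.035 [341.82299091 148.80835599] [281.90691815 191.7752039 ]
0.078 [340.93967085 165.73134796] [273.95703764 344.08213164]
0.082 [340.86026653 167.25260698] [273.2423988 357.7734628]
0.087 [340.76164842 169.14197147] [272.35483578 374.77774321]
```

View pics/z12.png

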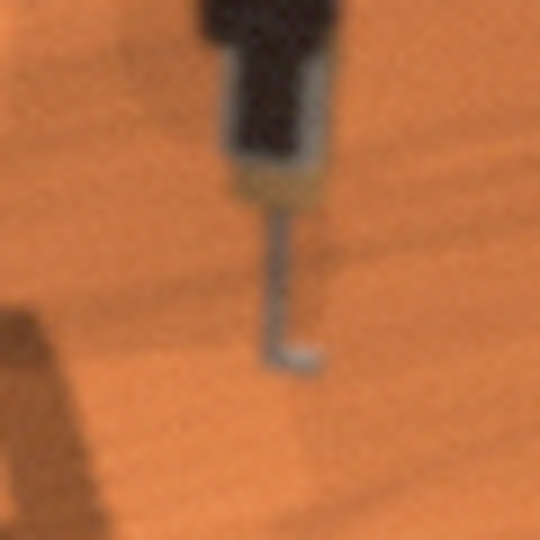

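```bash
python3 -m inch '[[[-1,0,0,0,0,0,100],[-1,0,0,0,0,0,100],[-1,0,0,0,0,0,100],[-1,0,0,0,0,0,100],[-1,0,0,0,0,0,100],[-1,0,0,0,0,0,100],[-1,-3.9,-5,-2,0,0,100],[-1,-3.9,-11.3,-4,0,0,100],[-1,-3.9,-11.3,-5.5,0,0,100],[-1,-3.9,-11.3,-5.5,0,0,100],[-1,-3.9,-11.3,-5.5,0,0,100],[-1,-3.9,-11.3,-5.5,0,0,100]]]'
cat >> h.py <<'E'
A=np.array([[.9483,.3173],[-.3173,.9483]]); C=np.array([.5007,-.0535])
def look(name,crop,f,cam='scene'):
    s=env.observe(); d=grab(cam,f'pics/{name}.png')
    x0,y0,x1,y1=crop
    im=cv2.resize(d['frame'][y0:y1,x0:x1][:,:,::-1],None,fx=f,fy=f,interpolation=cv2.INTER_CUBIC)
    cv2.imwrite(f'pics/{name}z.png',im)
    print('pos',s['position'].round(4),'mill',(A.T@(s['position'][:2]-C)).round(4),'f',s['ft_force'].round(1),'az',np.degrees(np.arctan2(s['tool_rot'][1,0],s['tool_rot'][0,0])).round(1))
    return s,d,lambda p:((proj(d,p)[0]-[x0,y0]+.5)*f).round()
E
python3 - <<'E'
from h import *
s,d,q=look('s13',(245,120,325,210),7)
ax=s['position'][:2]; z0=s['position'][2]+.0177
print('hbot',q([*ax,z0-.035]),'axbot84',q([*ax,z0-.084]),'jaws',q([*(C+A@[.0285,0]),.1237]),'sill',q([*(C+A@[.055,0]),.1104]))
E
```

```text
time_s: 15.45
position: [0.5621, -0.073, 0.2086]
tool_rot: [[0.32, 0.001, -0.948], [0.948, -0.0, 0.32], [-0.0, -1.0, -0.001]]
ft_force: [-0.2, 0.0, -0.7]
grip_width: 0.0196
pos [ 0.5621 -0.073   0.2086] mill [0.0644 0.001 ] f [-0.2  0.  -0.7] az 71.4
hbot [265. 348.] axbot84 [273. 472.] jaws [279. 440.] sill [276. 528.]
```

View pics/s13z.png

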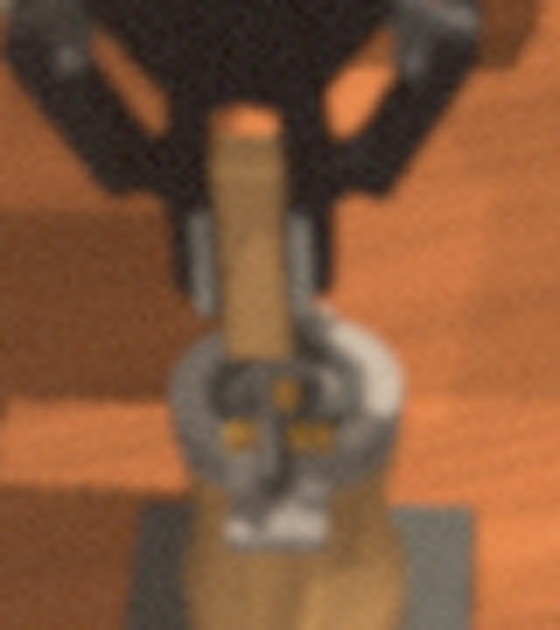

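```bash
python3 -m inch '[[[-1,0,0.1,-1,0,0,0],[-1,0,0.1,-2,0,0,0],[-1,0,0.1,-2.6,0,0,0],[-1,0,0.1,-2.7,0,0,0],[-1,0,0.1,-2.7,0,0,0]]]'|grep -E 'pos|ft_f'
python3 - <<'E'
from h import *
s,d,q=look('s14',(255,150,315,210),9)
ax=s['position'][:2]; z0=s['position'][2]+.0177
print('hbot',q([*ax,z0-.035]),'axbot84',q([*ax,z0-.084]),'jaws',q([*(C+A@[.0285,0]),.1237]),'sill',q([*(C+A@[.055,0]),.1104]))
E
```

```text
position: [0.5622, -0.0715, 0.1814]
ft_force: [0.6, -0.1, -1.4]
pos [ 0.5622 -0.0715  0.1814] mill [0.064  0.0024] f [ 0.6 -0.1 -1.4] az 71.5
hbot [262. 266.] axbot84 [271. 420.] jaws [269. 296.] sill [264. 409.]
```

View pics/s14z.png

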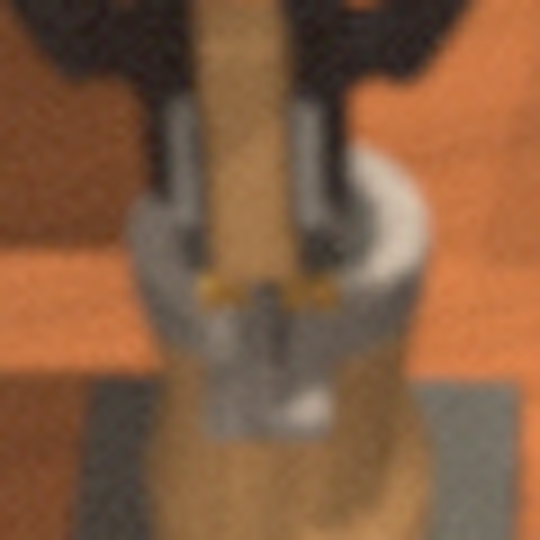

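```bash
python3 -m inch '[[[-1,0,0,-0.05,0,0,0],[-1,0,0,-0.1,0,0,0],[-1,0,0,-0.15,0,0,0],[-1,0,0,-0.2,0,0,0],[-1,0,0,-0.2,0,0,0]]]'|grep -E 'pos|ft_f'
```

```text
position: [0.562, -0.0715, 0.1793]
ft_force: [-0.7, -0.4, -1.5]
```

```bash
python3 -m inch '[[[-1,0,0,-0.05,0,0,0],[-1,0,0,-0.05,0,0,0]]]'|grep -E 'pos|ft_f'; python3 -m inch '[[[-1,0,0,-0.05,0,0,0],[-1,0,0,-0.05,0,0,0]]]'|grep -E 'pos|ft_f'
```

```text
position: [0.5621, -0.0715, 0.1788]
ft_force: [0.4, -0.0, -0.5]
position: [0.562, -0.0715, 0.1783]
ft_force: [-0.2, -0.7, -0.7]
```

```bash
python3 -m inch '[[[-1,0,0,-0.05,0,0,0],[-1,0,0,-0.05,0,0,0]]]'|grep -E 'pos|ft_f'; python3 -m inch '[[[-1,0,0,-0.05,0,0,0],[-1,0,0,-0.05,0,0,0]]]'|grep -E 'pos|ft_f'
```

```text
position: [0.562, -0.0715, 0.1778]
ft_force: [0.5, -0.6, -0.5]
position: [0.5621, -0.0715, 0.1775]
ft_force: [0.5, 0.7, 0.6]
```

```bash
python3 -m inch '[[[-1,0,0,-0.03,0,0,0],[-1,0,0,-0.03,0,0,0]]]'|grep -E 'pos|ft_f'; python3 -m inch '[[[-1,0,0,0,0,0,0]]]'|grep -E 'pos|ft_f'
```

```text
position: [0.5622, -0.0715, 0.1774]
ft_force: [-0.7, -0.5, 4.4]
position: [0.5622, -0.0715, 0.1774]
ft_force: [-0.4, -0.2, 5.4]
```

```bash
python3 -m inch '[[[-1,0,0,0.12,0,0,0],[-1,0,0,0.12,0,0,0],[-1,0,0,0.12,0,0,0]]]'|grep -E 'pos|ft_f'; python3 -m inch '[[[-1,-0.12,0.04,0,0,0,0],[-1,-0.24,0.08,0,0,0,0],[-1,-0.36,0.12,0,0,0,0],[-1,-0.48,0.16,0,0,0,0],[-1,-0.48,0.16,0,0,0,0]]]'|grep -E 'pos|ft_f'
```

```text
position: [0.562, -0.0715, 0.1779]
ft_force: [-0.4, 1.0, 0.1]
position: [0.5572, -0.0699, 0.1783]
ft_force: [-0.1, -0.5, -1.0]
```

```bash
python3 -m inch '[[[-1,-0.10,0.03,0,0,0,0],[-1,-0.20,0.065,0,0,0,0],[-1,-0.28,0.09,0,0,0,0],[-1,-0.28,0.09,0,0,0,0]]]'|grep -E 'pos|ft_f'; python3 -m inch '[[[-1,-0.10,0.03,0,0,0,0],[-1,-0.20,0.065,0,0,0,0],[-1,-0.28,0.09,0,0,0,0],[-1,-0.28,0.09,0,0,0,0]]]'|grep -E 'pos|ft_f'
python3 - <<'E'
from h import *
s,d,q=look('s15',(255,150,315,210),9)
E
```

```text
position: [0.5544, -0.069, 0.1782]
ft_force: [0.1, 0.2, -0.7]
position: [0.5516, -0.0681, 0.1782]
ft_force: [-0.2, -0.9, -0.5]
pos [ 0.5516 -0.0681  0.1782] mill [0.0529 0.0023] f [-0.2 -0.9 -0.5] az 71.5
```

View pics/s15z.png

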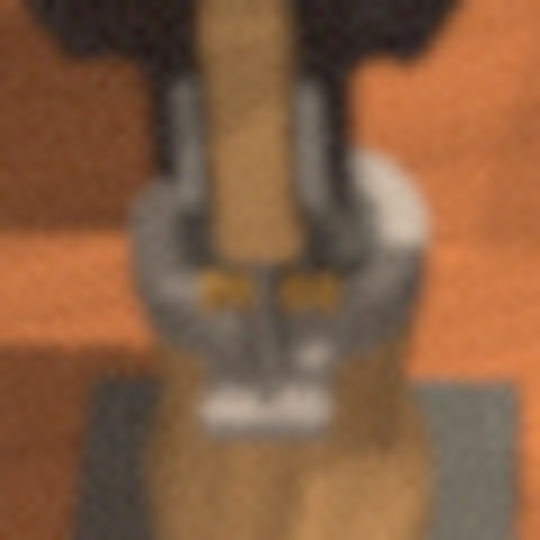

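```bash
python3 -m inch '[[[-1,0,0,0.05,0,0,0],[-1,0,0,0.1,0,0,0],[-1,0,0,0.15,0,0,0],[-1,0,0,0.15,0,0,0]]]'|grep -E 'pos|ft_f';python3 -m inch '[[[-1,0,0,0.05,0,0,0],[-1,0,0,0.1,0,0,0],[-1,0,0,0.15,0,0,0],[-1,0,0,0.15,0,0,0]]]'|grep -E 'pos|ft_f'
```

```text
position: [0.5517, -0.0681, 0.1798]
ft_force: [0.1, 0.2, -0.1]
position: [0.5516, -0.0681, 0.181]
ft_force: [-0.1, -0.2, -3.6]
```

```bash
python3 -m inch '[[[-1,0,0,0.05,0,0,0],[-1,0,0,0.1,0,0,0],[-1,0,0,0.15,0,0,0],[-1,0,0,0.15,0,0,0]]]'|grep -E 'pos|ft_f';python3 -m inch '[[[-1,0,0,0.05,0,0,0],[-1,0,0,0.1,0,0,0],[-1,0,0,0.15,0,0,0],[-1,0,0,0.15,0,0,0]]]'|grep -E 'pos|ft_f'
```

```text
position: [0.5515, -0.0681, 0.1824]
ft_force: [0.8, -0.3, -8.6]
position: [0.5516, -0.0681, 0.1845]
ft_force: [-1.2, 0.4, -5.2]
```

```bash
for i in 1; do python3 -m inch '[[[-1,0,0,0.05,0,0,0],[-1,0,0,0.1,0,0,0],[-1,0,0,0.15,0,0,0],[-1,0,0,0.15,0,0,0]]]'|grep -E 'pos|ft_f';python3 -m inch '[[[-1,0,0,0.05,0,0,0],[-1,0,0,0.1,0,0,0],[-1,0,0,0.15,0,0,0],[-1,0,0,0.15,0,0,0]]]'|grep -E 'pos|ft_f'; done
python3 - <<'E'
from h import *
s,d,q=look('s16',(255,150,315,210),9)
E
```

```text
position: [0.5517, -0.0681, 0.1858]
ft_force: [-0.2, 0.9, -3.7]
position: [0.5517, -0.0681, 0.1873]
ft_force: [-1.5, -0.6, -4.4]
pos [ 0.5517 -0.0681  0.1873] mill [0.053  0.0023] f [-1.5 -0.6 -4.4] az 71.5
```

View pics/s16z.png

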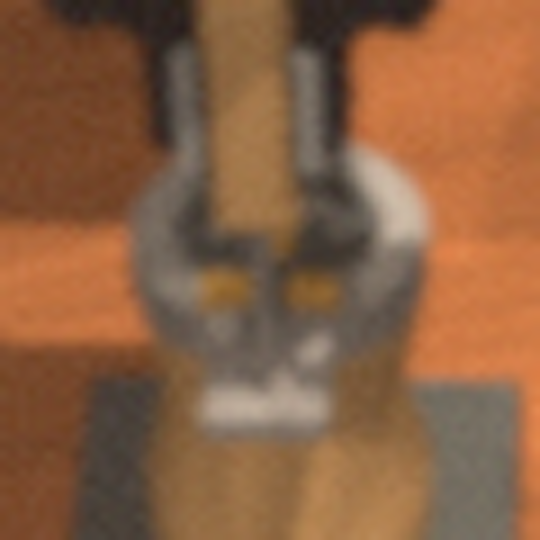

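```bash
python3 -m inch '[[[-1,0,0,0.05,0,0,0],[-1,0,0,0.1,0,0,0],[-1,0,0,0.15,0,0,0],[-1,0,0,0.2,0,0,0],[-1,0,0,0.2,0,0,0]]]'|grep -E 'pos|ft_f';python3 -m inch '[[[-1,0,0,0.05,0,0,0],[-1,0,0,0.1,0,0,0],[-1,0,0,0.15,0,0,0],[-1,0,0,0.2,0,0,0],[-1,0,0,0.2,0,0,0]]]'|grep -E 'pos|ft_f'
```

```text
position: [0.552, -0.0682, 0.1897]
ft_force: [0.1, 0.6, -1.0]
position: [0.5517, -0.0681, 0.1913]
ft_force: [-0.3, -1.3, -1.3]
```

```bash
python3 -m inch '[[[-1,0,0,0.05,0,0,0],[-1,0,0,0.1,0,0,0],[-1,0,0,0.15,0,0,0],[-1,0,0,0.2,0,0,0],[-1,0,0,0.2,0,0,0]]]'|grep -E 'pos|ft_f';python3 -m inch '[[[-1,0,0,0.05,0,0,0],[-1,0,0,0.1,0,0,0],[-1,0,0,0.15,0,0,0],[-1,0,0,0.2,0,0,0],[-1,0,0,0.2,0,0,0]]]'|grep -E 'pos|ft_f'
```

```text
position: [0.5517, -0.0681, 0.1932]
ft_force: [0.5, -0.1, -0.6]
position: [0.5517, -0.0681, 0.1953]
ft_force: [-0.6, 0.6, 0.5]
```

Run:
```python
from h import *
s,d,q=look('s17',(255,150,315,210),9)
for n,z in(('seated tip',.118),('raised14',.132)): print(n,q([*(C+A@[.0475,0]),z]))
```

```text
pos [ 0.5517 -0.0681  0.1953] mill [0.053  0.0023] f [-0.6  0.6  0.5] az 71.5
seated tip [265. 365.]
raised14 [262. 322.]
```

View pics/s17z.png

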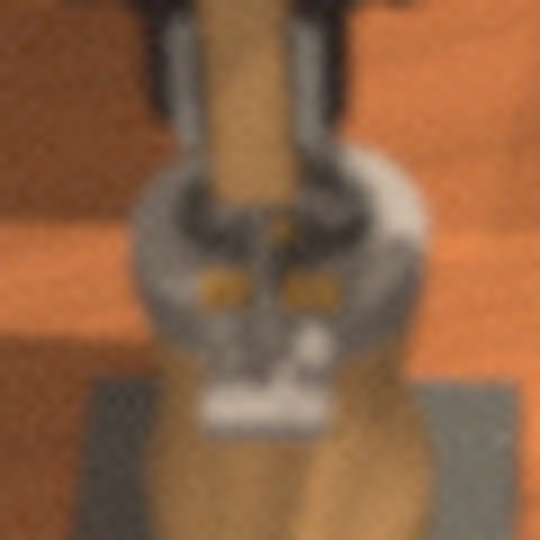

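```bash
python3 -m inch '[[[-1,0,0,0.1,0,0,0],[-1,0,0,0.1,0,0,0],[-1,0,0,0.1,0,0,0]]]'|grep -E 'pos|ft_f'
python3 -m inch '[[[-1,0,0,-0.1,0,0,0],[-1,0,0,-0.25,0,0,0],[-1,0,0,-0.4,0,0,0],[-1,0,0,-0.55,0,0,0],[-1,0,0,-0.7,0,0,0],[-1,0,0,-0.7,0,0,0]]]'|grep -E 'pos|ft_f'
python3 - <<'E'
from h import *
s,d,q=look('s18',(255,150,315,210),9)
E
```

```text
position: [0.5517, -0.0681, 0.1962]
ft_force: [-0.3, 0.0, -0.0]
position: [0.5516, -0.0681, 0.1891]
ft_force: [0.2, 1.1, -1.0]
pos [ 0.5516 -0.0681  0.1891] mill [0.0529 0.0023] f [ 0.2  1.1 -1. ] az 71.5
```

View pics/s18z.png

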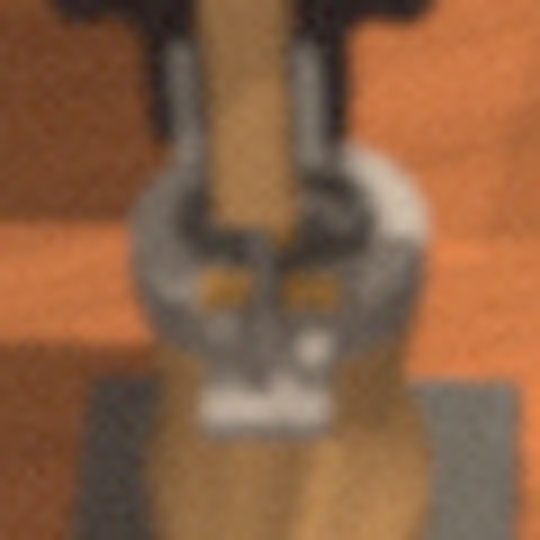

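```bash
python3 -m inch '[[[-1,0.4,-0.13,0,0,0,0],[-1,0.8,-0.26,0,0,0,0],[-1,1.3,-0.43,0,0,0,0],[-1,2,-0.65,0,0,0,0],[-1,3,-1,0,0,0,0]]]'|grep -E 'pos|ft_f'
python3 -m inch '[[[-1,0,0,3,0,0,0],[-1,-1,3,7,0,0,0],[-1,-2,9,7,0,0,0],[-1,-3,15,7,0,0,0],[-1,-3,15,7,0,0,0],[-1,-3,15,7,0,0,0]]]'|grep -E 'pos|ft_f'
python3 - <<'E'
from h import *
s,d,q=look('s19',(255,150,315,210),9)
for n,z in(('seated tip',.118),('raised14',.132)): print(n,q([*(C+A@[.0475,0]),z]))
d=grab('top','pics/t19.png'); cv2.imwrite('pics/t19z.png',cv2.resize(d['frame'][205:285,295:375][:,:,::-1],None,fx=7,fy=7,interpolation=cv2.INTER_CUBIC))
E
```

```text
position: [0.5823, -0.0783, 0.1892]
ft_force: [-0.5, -0.4, 0.2]
position: [0.5521, 0.0717, 0.2592]
ft_force: [-0.4, 0.1, -1.1]
pos [0.5521 0.0717 0.2592] mill [0.009 0.135] f [-0.4  0.1 -1.1] az 71.5
seated tip [265. 365.]
raised14 [262. 322.]
```

View pics/s19z.png

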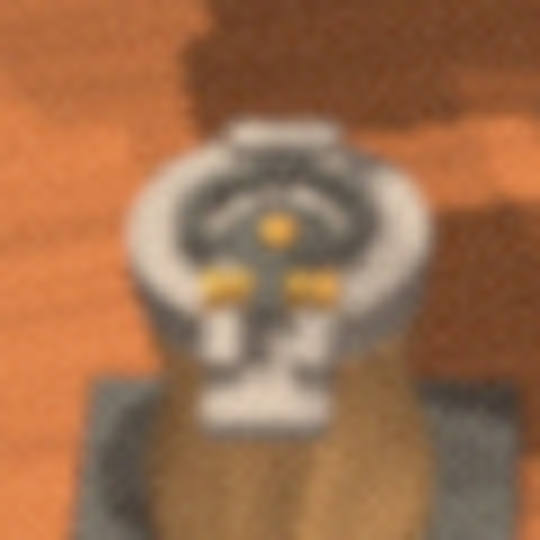

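View pics/t19z.png

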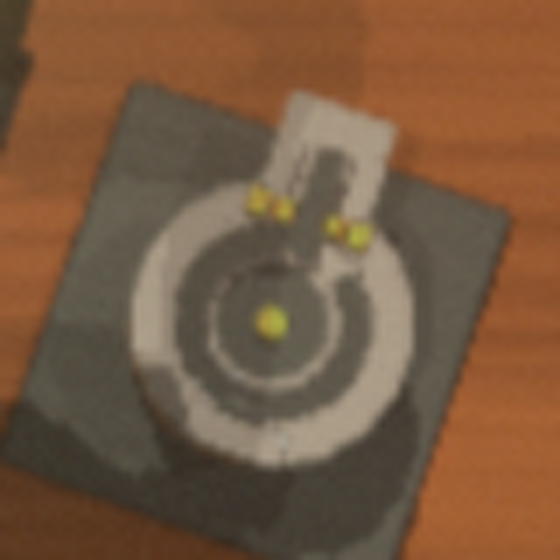

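Run:
```python
from h import *
f=lambda n,c:cv2.resize(load(n)['frame'][c[1]:c[3],c[0]:c[2]][:,:,::-1],(390,390),interpolation=cv2.INTER_CUBIC)
a=(262,160,310,208);b=(315,215,355,255)
cv2.imwrite('pics/cmp.png',np.vstack([np.hstack([f('pics/scene0.npz',a),f('pics/s19.npz',a)]),])); 
cv2.imwrite('pics/cmp2.png',np.hstack([f('pics/top0.npz',b),f('pics/t19.npz',b)]))
```

```text
(no output)
```

View pics/cmp.png

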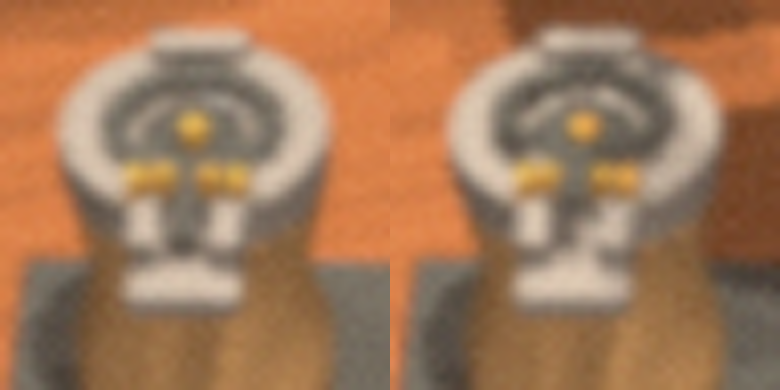

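View pics/cmp2.png

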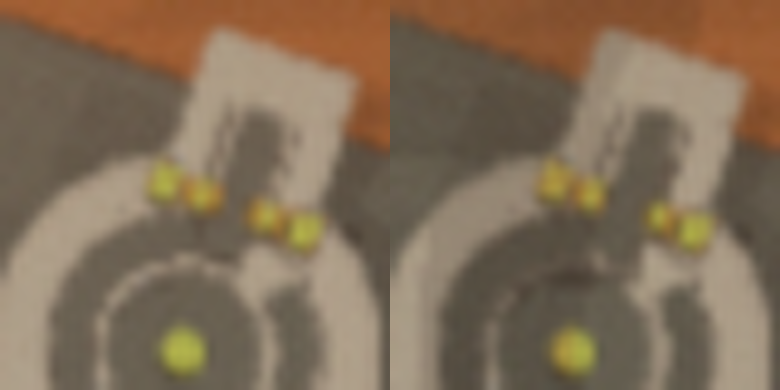

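```bash
python3 -m inch '[[[-1,-1.5,5,0,0,0,5],[-1,-3,10,0,0,0,11.5],[-1,-5.3,15,-2,0,0,11.5],[-1,-5.3,17.2,-3.6,0,0,11.5],[-1,-5.3,17.2,-3.6,0,0,11.5],[-1,-5.3,17.2,-3.6,0,0,11.5]]]'
python3 - <<'E'
from h import *
s,d,q=look('s20',(360,90,440,180),7)
E
```

```text
time_s: 29.22
position: [0.4995, 0.2427, 0.2237]
tool_rot: [[0.124, 0.001, -0.992], [0.992, -0.0, 0.124], [-0.0, -1.0, -0.001]]
ft_force: [0.5, 0.4, -0.6]
grip_width: 0.0191
pos [0.4995 0.2427 0.2237] mill [-0.0951  0.2805] f [ 0.5  0.4 -0.6] az 82.9
```

View pics/s20z.png

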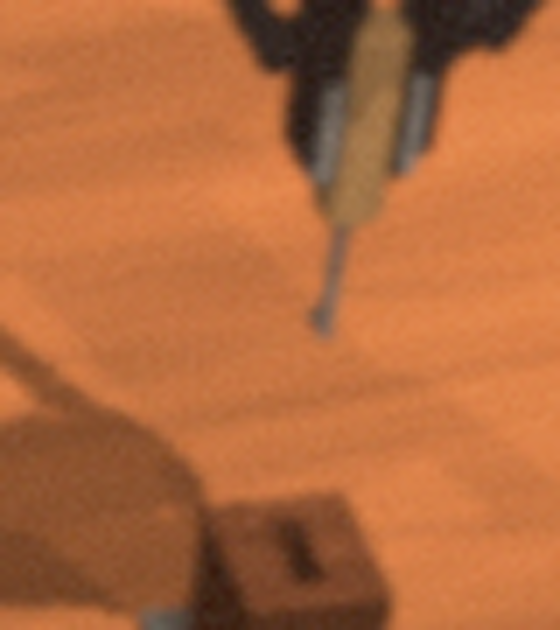

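```bash
python3 -m inch '[[[-1,-0.05,0.09,-4,0,0,0],[-1,-0.05,0.09,-7.5,0,0,0],[-1,-0.05,0.09,-8.5,0,0,0],[-1,-0.05,0.09,-9.2,0,0,0],[-1,-0.05,0.09,-9.6,0,0,0],[-1,-0.05,0.09,-9.6,0,0,0]]]'|grep -E 'pos|ft_f'
python3 -m inch '[[[-1,0,0,-0.8,0,0,0],[-1,0,0,-1.6,0,0,0],[-1,0,0,-2.4,0,0,0],[-1,0,0,-3.2,0,0,0],[-1,0,0,-3.6,0,0,0],[-1,0,0,-3.9,0,0,0],[-1,0,0,-4.1,0,0,0],[-1,0,0,-4.1,0,0,0]]]'|grep -E 'pos|ft_f'
```

```text
position: [0.4985, 0.2448, 0.1278]
ft_force: [-0.4, 0.5, -0.3]
position: [0.4982, 0.2448, 0.0862]
ft_force: [0.6, 0.4, 0.3]
```

```bash
python3 -m inch '[[[-1,0.05,-0.1,-0.1,0,0,0],[-1,0.05,-0.1,-0.2,0,0,0],[-1,0.05,-0.1,-0.26,0,0,0],[-1,0.05,-0.1,-0.26,0,0,0]]]'|grep -E 'pos|ft_f'
```

```text
position: [0.4986, 0.2438, 0.0836]
ft_force: [0.5, 0.2, -0.9]
```

```bash
python3 -m inch '[[[-0.3,0,0,-0.02,0,0,0],[-0.3,0,0,-0.02,0,0,0],[-0.2,0,0,0,0,0,0],[-0.2,0,0,0,0,0,0]]]'
python3 -m inch '[[[0.1,0,0,3,0,0,0],[0.1,0,0,8,0,0,0],[0.1,0,0,14,0,0,0],[0.1,0,0,14,0,0,0]]]'|grep -E 'pos|ft_f'
python3 - <<'E'
from h import *
s,d,q=look('s21',(370,110,440,200),7)
E
```

```text
time_s: 32.02
position: [0.4987, 0.2438, 0.0837]
tool_rot: [[0.122, 0.0, -0.993], [0.993, -0.0, 0.122], [0.0, -1.0, -0.0]]
ft_force: [0.4, 0.4, -0.3]
grip_width: 0.0342
position: [0.5002, 0.2443, 0.2282]
ft_force: [0.0, 0.0, -0.4]
pos [0.5002 0.2443 0.2282] mill [-0.095   0.2822] f [ 0.   0.  -0.4] az 83.0
```

View pics/s21z.png

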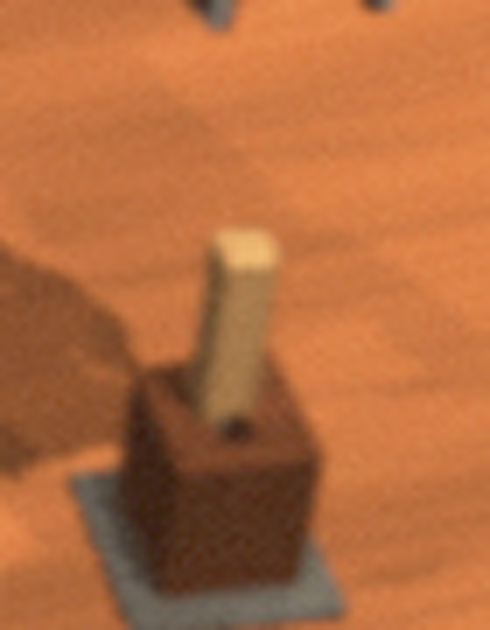

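```bash
python3 -m inch '[[[-0.2,1,-6,1,0,0,-5],[-0.2,2,-12,1,0,0,-11.5],[-0.2,3,-18,1,0,0,-11.5],[-0.2,4,-24,0,0,0,-11.5],[-0.2,4.5,-31,-2,0,0,-11.5],[-0.2,4.5,-31,-4,0,0,-11.5],[-0.2,4.5,-31,-5,0,0,-11.5],[-0.2,4.5,-31,-5,0,0,-11.5],[-0.2,4.5,-31,-5,0,0,-11.5]]]'
python3 - <<'E'
from h import *
s,d,q=look('s22',(250,120,320,210),7)
p=s['position']; print('tcp',q(p),'jaws',q([*(C+A@[.0285,0]),.1237]))
E
```

```text
time_s: 33.7
position: [0.5439, -0.0653, 0.1743]
tool_rot: [[0.316, 0.001, -0.949], [0.949, -0.0, 0.316], [0.0, -1.0, -0.001]]
ft_force: [-0.3, 0.1, -0.7]
grip_width: 0.0342
pos [ 0.5439 -0.0653  0.1743] mill [0.0447 0.0025] f [-0.3  0.1 -0.7] az 71.6
tcp [242. 350.] jaws [244. 440.]
```

View pics/s22z.png

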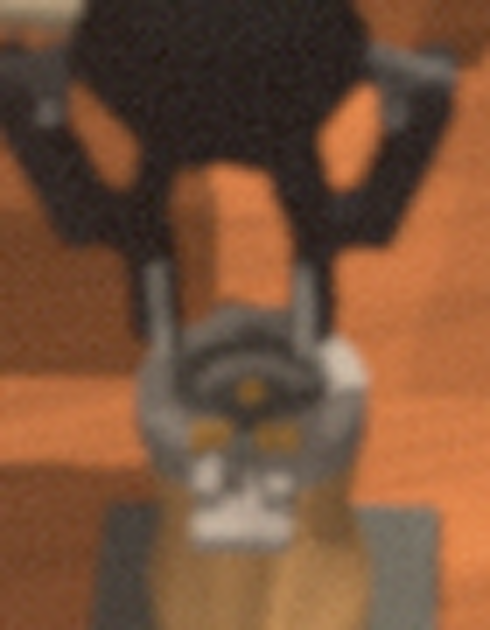

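```bash
python3 -m inch '[[[-0.45,0.12,-0.04,-2,0,0,0],[-0.45,0.12,-0.04,-3,0,0,0],[-0.45,0.12,-0.04,-4,0,0,0],[-0.45,0.12,-0.04,-4.5,0,0,0],[-0.45,0.12,-0.04,-4.8,0,0,0],[-0.45,0.12,-0.04,-5.0,0,0,0],[-0.45,0.12,-0.04,-5.0,0,0,0]]]'
python3 - <<'E'
from h import *
s,d,q=look('s23',(255,140,315,210),8)
E
```

```text
time_s: 34.62
position: [0.5449, -0.0666, 0.1237]
tool_rot: [[0.318, 0.0, -0.948], [0.948, -0.0, 0.318], [0.0, -1.0, -0.0]]
ft_force: [0.7, -0.4, 1.0]
grip_width: 0.024
pos [ 0.5449 -0.0666  0.1237] mill [0.0461 0.0016] f [ 0.7 -0.4  1. ] az 71.5
```

View pics/s23z.png

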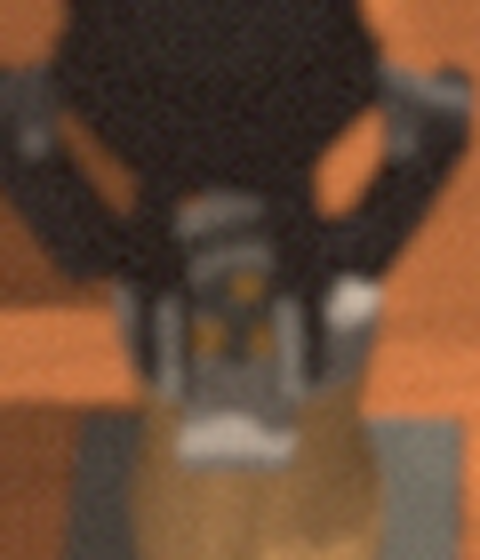

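```bash
python3 -m inch '[[[-0.7,0,0,0,0,0,0],[-0.85,0,0,0,0,0,0],[-1,0,0,0,0,0,0],[-1,0,0,0,0,0,0],[-1,0,0,0,0,0,0]]]' 30
```

```text
time_s: 35.3
position: [0.5449, -0.0666, 0.1237]
tool_rot: [[0.318, 0.0, -0.948], [0.948, -0.0, 0.318], [-0.0, -1.0, -0.0]]
ft_force: [-0.5, 0.5, 0.3]
grip_width: 0.0061
```

```bash
python3 -m inch '[[[-1,0,0,0,0,0,0],[-1,0,0,0,0,0,0]]]'
python3 - <<'E'
from h import *
s,d,q=look('s24',(255,140,315,210),8)
E
```

```text
time_s: 35.55
position: [0.5449, -0.0666, 0.1236]
tool_rot: [[0.318, 0.0, -0.948], [0.948, -0.0, 0.318], [-0.0, -1.0, -0.0]]
ft_force: [-0.0, 0.1, 0.8]
grip_width: 0.0065
pos [ 0.5449 -0.0666  0.1236] mill [0.046  0.0016] f [-0.   0.1  0.8] az 71.5
```

View pics/s24z.png

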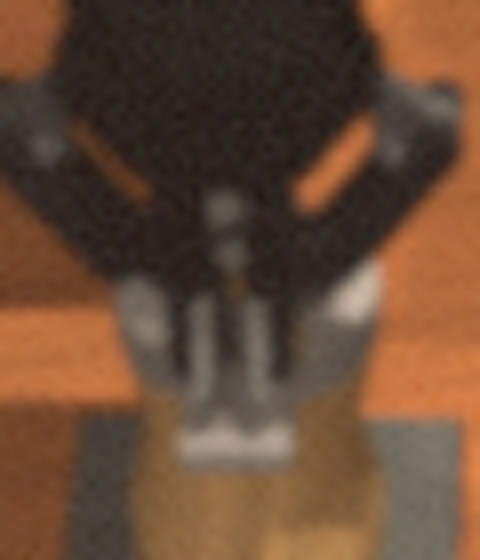

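```bash
python3 -m inch '[[[-1,0.1,-0.03,0.02,0,0,0],[-1,0.19,-0.06,0.035,0,0,0],[-1,0.28,-0.09,0.05,0,0,0],[-1,0.28,-0.09,0.05,0,0,0]]]' | grep -E 'pos|ft|grip'; python3 -m inch '[[[-1,0.1,-0.03,0.02,0,0,0],[-1,0.19,-0.06,0.035,0,0,0],[-1,0.28,-0.09,0.05,0,0,0],[-1,0.28,-0.09,0.05,0,0,0]]]'| grep -E 'pos|ft|grip'
```

```text
position: [0.5474, -0.0674, 0.1239]
ft_force: [-2.5, 0.4, -0.5]
grip_width: 0.0063
position: [0.5513, -0.0688, 0.1251]
ft_force: [0.8, 0.8, 1.1]
grip_width: 0.0059
```

```bash
python3 -m inch '[[[-1,0.1,-0.03,0.02,0,0,0],[-1,0.19,-0.06,0.035,0,0,0],[-1,0.28,-0.09,0.05,0,0,0],[-1,0.35,-0.115,0.065,0,0,0],[-1,0.35,-0.115,0.065,0,0,0]]]' | grep -E 'pos|ft|grip'
python3 - <<'E'
from h import *
s,d,q=look('s25',(255,140,315,210),8)
E
```

```text
position: [0.5541, -0.0696, 0.1253]
ft_force: [-0.5, 0.2, 1.3]
grip_width: 0.0061
pos [ 0.5541 -0.0696  0.1253] mill [0.0558 0.0017] f [-0.5  0.2  1.3] az 71.5
```

View pics/s25z.png

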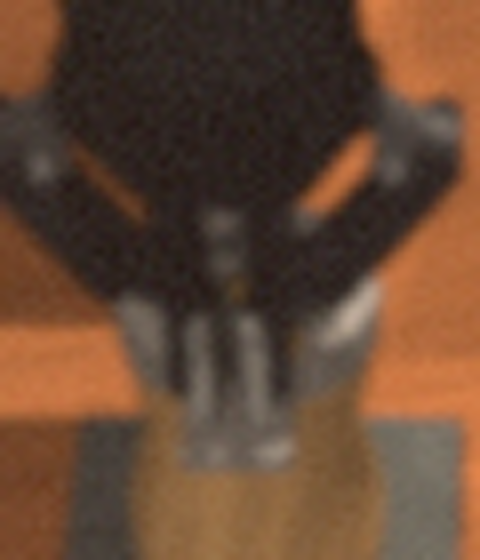

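```bash
python3 -m inch '[[[-1,0,0,0.15,0,0,0],[-1,0,0,0.3,0,0,0],[-1,0,0,0.45,0,0,0],[-1,0,0,0.6,0,0,0],[-1,0,0,0.6,0,0,0]]]' 45| grep -E 'pos|ft|grip'
python3 - <<'E'
from h import *
s,d,q=look('s26',(255,140,315,210),8)
E
```

```text
position: [0.554, -0.0696, 0.1314]
ft_force: [1.1, -0.3, -1.9]
grip_width: 0.0053
pos [ 0.554  -0.0696  0.1314] mill [0.0557 0.0017] f [ 1.1 -0.3 -1.9] az 71.5
```

View pics/s26z.png

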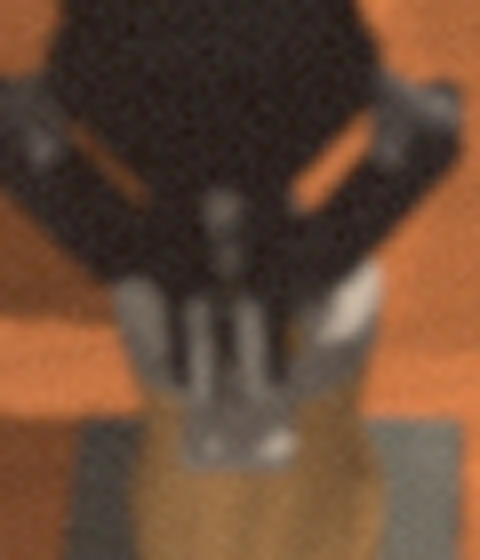

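Still gripping something about 8 mm wide, with low force. Lift on.

```bash
python3 -m inch '[[[-1,0,0,0.3,0,0,0],[-1,0,0,0.6,0,0,0],[-1,0,0,0.9,0,0,0],[-1,0,0,1.2,0,0,0],[-1,0,0,1.2,0,0,0]]]'| grep -E 'pos|ft|grip'; python3 -m inch '[[[-1,0,0,1,0,0,0],[-1,0,0,2.5,0,0,0],[-1,0,0,5,0,0,0],[-1,0,0,5,0,0,0]]]'| grep -E 'pos|ft|grip'
python3 - <<'E'
from h import *
s,d,q=look('s27',(245,100,325,210),6)
E
```

```text
position: [0.5541, -0.0696, 0.1436]
ft_force: [-1.1, 0.1, -0.4]
grip_width: 0.005
position: [0.5548, -0.0698, 0.1956]
ft_force: [-0.3, -0.1, -1.2]
grip_width: 0.0057
pos [ 0.5548 -0.0698  0.1956] mill [0.0565 0.0017] f [-0.3 -0.1 -1.2] az 71.5
```

View pics/s27z.png

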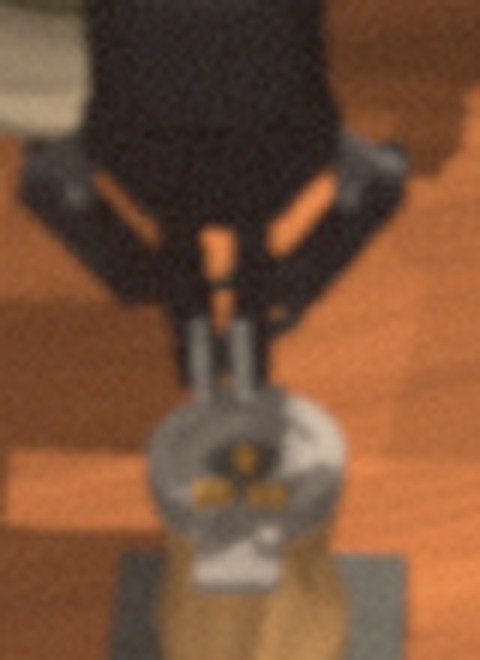

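```bash
python3 -m inch '[[[-1,-0.5,-3,0,0,0,0],[-1,-1,-6,0,0,0,0],[-1,-2,-10,0,0,0,0],[-1,-3,-14,0,0,0,0],[-1,-3.5,-18,-2,0,0,0],[-1,-3.9,-20.8,-5,0,0,0],[-1,-3.9,-20.8,-9,0,0,0],[-1,-3.9,-20.8,-10,0,0,0],[-1,-3.9,-20.8,-10,0,0,0]]]'| grep -E 'pos|ft|grip'
python3 - <<'E'
from h import *
s,d,q=look('s28',(150,130,260,250),6)
p=s['position']; print('tcp',q(p),'ram',q([.4836,-.2675,.004]))
d=grab('top','pics/t28.png'); cv2.imwrite('pics/t28z.png',cv2.resize(d['frame'][200:320,390:500][:,:,::-1],None,fx=5,fy=5,interpolation=cv2.INTER_CUBIC))
E
```

```text
position: [0.5151, -0.2772, 0.0933]
ft_force: [-0.0, 0.3, -0.1]
grip_width: 0.0054
pos [ 0.5151 -0.2772  0.0933] mill [ 0.0846 -0.2076] f [-0.   0.3 -0.1] az 71.5
tcp [230. 477.] ram [287. 580.]
```

View pics/s28z.png

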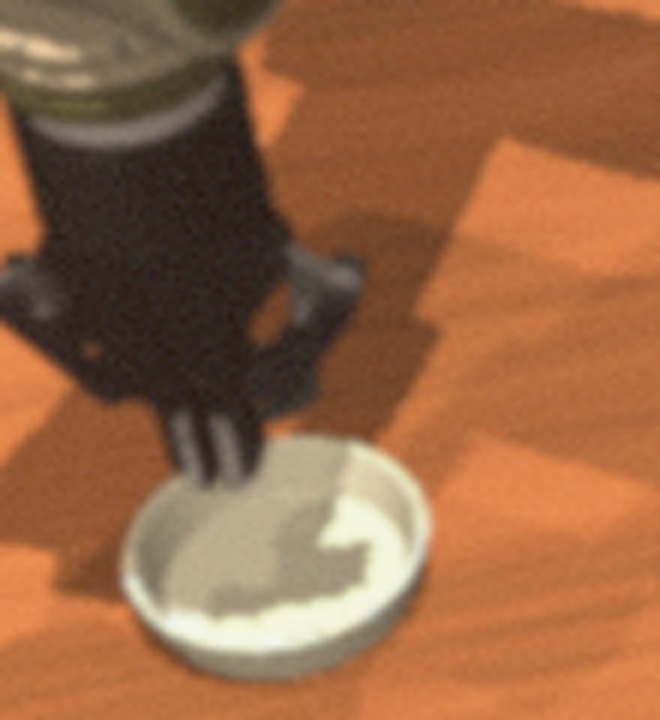

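View pics/t28z.png

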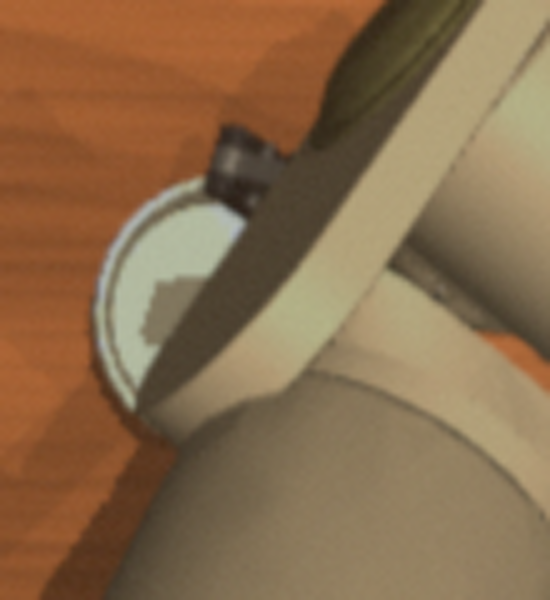

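Run:
```python
from h import *
f=lambda n,c:cv2.resize(load(n)['frame'][c[1]:c[3],c[0]:c[2]][:,:,::-1],(390,390),interpolation=cv2.INTER_CUBIC)
a=(262,160,310,208);b=(315,215,355,255)
cv2.imwrite('pics/cmp3.png',np.hstack([f('pics/s28.npz',a),f('pics/t28.npz',b)]))
d=load('pics/s28.npz')['frame'][170:220,165:225]; cv2.imwrite('pics/s28y.png',cv2.resize(np.clip(d.astype(float)*2,0,255).astype(np.uint8)[:,:,::-1],None,fx=10,fy=10,interpolation=cv2.INTER_CUBIC))
```

```text
(no output)
```

View pics/cmp3.png

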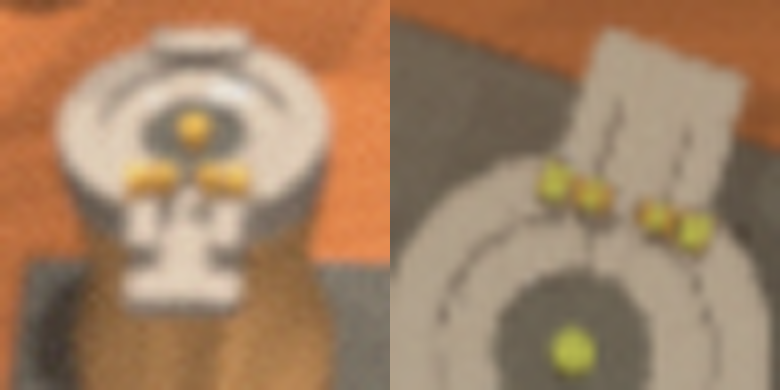

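View pics/s28y.png

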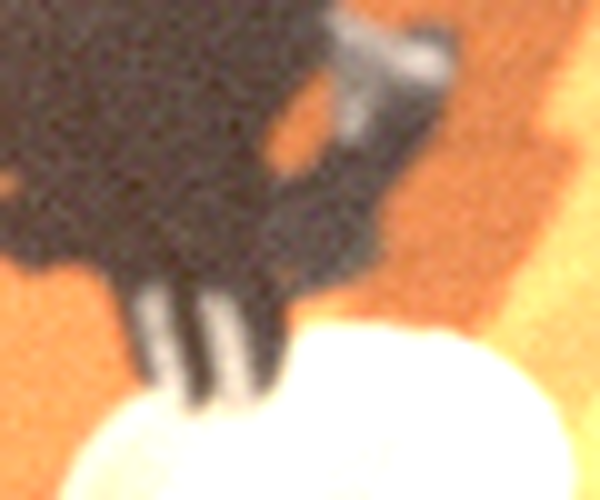

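Run:
```python
from h import *
d=load('pics/s28.npz'); p=np.array([.5151,-.2772,.0933])
im=cv2.imread('pics/s28y.png')
ex=np.array([A[0,0],A[1,0],0]);ey=np.array([A[0,1],A[1,1],0]);ez=np.array([0,0,1.])
for tilt,col in((.18,(255,0,0)),(0,(0,200,0)),(-.3,(0,0,255)),(-.6,(255,0,255))):
    t=np.cos(tilt)*ex+np.sin(tilt)*ez
    c=p+.006*ez-.046*t
    for a in np.arange(0,2*np.pi,.2):
        u=proj(d,c+.025*(np.cos(a)*t+np.sin(a)*ey))[0]; q=(u-[165,170]+.5)*10
        cv2.circle(im,tuple(int(v) for v in q),3,col,-1)
cv2.imwrite('pics/s28x.png',im)
```

```text
(no output)
```

View pics/s28x.png

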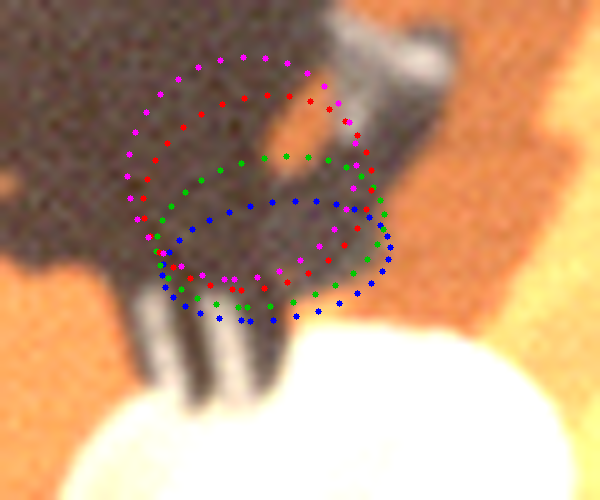

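```bash
python3 -m inch '[[[-1,0,0,-2.5,0,0,0],[-1,0,0,-4.5,0,0,0],[-1,0,0,-6,0,0,0],[-1,0,0,-7,0,0,0],[-1,0,0,-7,0,0,0]]]'| grep -E 'pos|ft|grip';python3 -m inch '[[[-1,0,0,-0.2,0,0,0],[-1,0,0,-0.4,0,0,0],[-1,0,0,-0.6,0,0,0],[-1,0,0,-0.8,0,0,0],[-1,0,0,-0.8,0,0,0]]]'| grep -E 'pos|ft|grip'
```

```text
position: [0.515, -0.2775, 0.0232]
ft_force: [0.0, -0.6, 0.2]
grip_width: 0.0055
position: [0.5149, -0.2775, 0.0151]
ft_force: [-0.3, -0.4, -0.6]
grip_width: 0.0053
```

```bash
python3 -m inch '[[[-1,-0.1,0.03,-0.2,0,0,0],[-0.75,-0.1,0.03,-0.2,0,0,0],[-0.65,-0.1,0.03,-0.2,0,0,0],[-0.65,-0.1,0.03,-0.2,0,0,0],[-0.65,-0.1,0.03,0.2,0,0,0],[-0.65,-0.1,0.03,0.6,0,0,0]]]'
python3 -m inch '[[[-0.65,0,0,1.5,0,0,0],[-0.65,0,0,4,0,0,0],[-0.65,0,0,8,0,0,0],[-0.65,4,4,14,0,0,0],[-0.65,6,12,16,0,0,0],[-0.65,6,18,18,0,0,0],[-0.65,6,18,18,0,0,0],[-0.65,6,18,18,0,0,0]]]'
python3 - <<'E'
from h import *
s,d,q=look('s29',(160,180,240,250),7)
grab('scene','pics/s30.png')
d=grab('top','pics/t29.png'); cv2.imwrite('pics/t29z.png',cv2.resize(d['frame'][220:310,390:480][:,:,::-1],None,fx=6,fy=6,interpolation=cv2.INTER_CUBIC))
E
```

```text
time_s: 42.35
position: [0.514, -0.2773, 0.0216]
tool_rot: [[0.318, 0.0, -0.948], [0.948, -0.0, 0.318], [-0.0, -1.0, -0.0]]
ft_force: [-0.5, -0.0, -0.2]
grip_width: 0.0146
time_s: 43.35
position: [0.5744, -0.095, 0.2035]
tool_rot: [[0.314, 0.003, -0.949], [0.949, -0.001, 0.314], [0.0, -1.0, -0.003]]
ft_force: [-0.9, -0.3, -0.6]
grip_width: 0.0155
pos [ 0.5744 -0.095   0.2035] mill [ 0.083 -0.016] f [-0.9 -0.3 -0.6] az 71.7
```

View pics/s30.png

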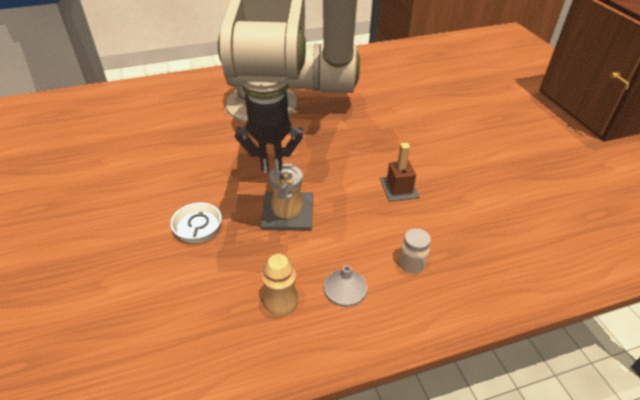

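View pics/t29z.png

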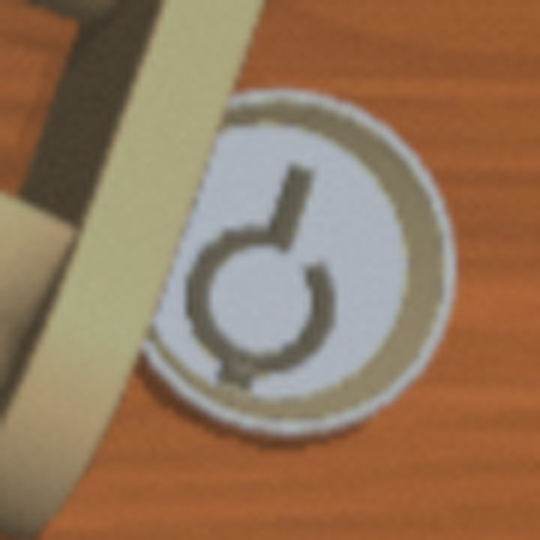

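Run:
```python
from h import *
for n in('scene0','s30'):
    d=load(f'pics/{n}.npz'); H=cv2.cvtColor(d['frame'],cv2.COLOR_RGB2HSV); m=np.zeros(H.shape[:2],np.uint8)
    m[138:172,395:415]=((H[:,:,0]>18)&(H[:,:,2]>190))[138:172,395:415]
    M=cv2.moments(m,True); print(n,M['m10']/M['m00'],M['m01']/M['m00'],M['m00'])
    print([ (int(r),np.where((H[r,395:415,0]>14)&(H[r,395:415,1]<150))[0][[0,-1]]+395) for r in (147,152,157,162)])
s=env.observe(); print(s['time_s'],s['ft_force'],s['qvel'].max())
env.close_job()
```

```text
scene0 405.59375 145.09375 32.0
[(147, array([402, 410])), (152, array([402, 408])), (157, array([401, 407])), (162, array([400, 406]))]
s30 404.88235294117646 144.97058823529412 34.0
[(147, array([401, 409])), (152, array([402, 406])), (157, array([401, 406])), (162, array([401, 405]))]
43.5 [ 0.56515859 -0.60255837  0.49656895] 0.6210611807112864
the job is handed in; nothing more can be done
```

I lifted the ring's tang out of the jaws with the pick, stood the pick back in its slot, and drew the freed ring out with the fingers into the ramekin. I handed the job in at 43.5 s.

**What went differently from plan:**
- I first read the toe direction backwards from the stand picture, so the first descent at the sill was made with the toe pointing outward. It touched nothing measurable down to the depth where I stopped.
- A clear side view showed the error, and I turned the pick round before working on the ring.
- The scene camera put the held pick about 2 mm to one side of where the arm reported it; I corrected for that at the mill.

**Forces:** the wrist showed about 6 N when the toe touched the sill and at most about 8 N during the lift. It showed no more than about 3 N while the ring was drawn out. These are readings at the end of each move, so short peaks in between were not seen.

**Last checks:**
- **Ring:** the pictures show it lying flat in the ramekin, its middle roughly 7 mm from the dish centre by eye, with the mouth of the grinder empty.
- **Pick:** it stands upright in the stand, its top within about 1 pixel (roughly 2 mm) of where it began. I did not measure its exact seated height.
- **Gripper:** it was in free air at about 0.2 m height.
- **Other items:** the second grinder, funnel and jar look to be where they were; I did not measure them.
- **Failed or disagreeing:** none of the final checks failed or disagreed. The job reports no verdict, so I cannot confirm how it was scored.

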